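# Stamp the treatment form

### The arm

A 7-joint arm with a two-finger parallel gripper is mounted at the origin on the work surface. World frame = base frame: x ahead of the robot, y to its left, z up, the work surface at z = 0. Lengths are in mm, angles in rad, forces in N, time in s.
With the tool pointing down it reaches from about 425 to 875 mm from the base axis. Payload 4.7 kg.
Tool frame: the origin (TCP) lies between the finger pads; the fingertips stand 11 mm ahead of it and the grasp point (between the pads) lies 8 mm behind it; z points along the fingers, x is the direction in which the jaws open and shut, and the axes are right-handed (so a half turn about z gives the same grasp; the last joint's range is limited). The gripper opens to 87 mm and grips with 3 to 60 N. Pads are 19 mm wide; open, the fingers measure 117 mm over their backs; the gripper's body (75 mm by 190 mm) begins 51 mm behind the grasp point.
Start: joints at [-1.232, 0.321, -0.07, 1.45, 0.023, 1.371, -0.057], TCP at [207.457, 616.027, 201.587] pointing down, gripper open.
Joint ranges: [-2.86, 2.86], [-0.3, 2.09], [-1.38, 1.24], [0.06, 2.45], [-1.56, 4.7], [0.09, 2.05], [-2.69, 2.69]. Speed limits (rad/s): [2.57, 2.57, 3.14, 3.14, 3.14, 3.14, 3.14].

### API

Orientations are given as a 3x3 rotation matrix whose columns are the frame's x, y, z axes.
In Python, from cell import bot, imaging gives the robot as it stands.
- The arm moves only by the tool arm_command, never from a script. Its argument "increments" is a list of rows, each an object with "dp": the shift along the tool's x, y, z as a fraction of full scale, a list of three; "rot": the turn, a rotation vector about the tool's x, y, z as a fraction of full scale, a list of three; "jaw": the opening, from -1 (shut) to 1 (fully open), so that 0 is half open. In form: [{"dp": [x, y, z], "rot": [wx, wy, wz], "jaw": jaw}, ...]. A call has 1 to 20 rows; each row is the pose to reach, as a shift and turn from the pose measured when the call began, along the tool's axes at that moment; what a row does not reach only later rows make up. Full scale, the value 1, is 500 mm for a shift and 1.5 rad for a turn. A row lasts 1/10 s, in which the tool goes at most 50 mm and 8.59 degrees, less where a joint would pass 70% of its speed; a pose out of reach is approached as far as the arm can. A call with a number of a shift or a turn outside -1 to 1 is refused whole. A call with a gripper value outside its range is refused whole. The fingers move at their own pace and stop on an object; "squeeze" is the grip in N (left out, the last holds). Time passes only in rows, so rows that repeat a pose let the fingers close. It gives the time, the measured TCP pose, the force and the opening at its end, in the units of the state.
- bot.get_obs(): the state, without advancing time (a new reading comes with each control period).
- imaging.snapshot(name): name is "scene" or "side" or "wrist"; returns a dict with "frame" (384x512x3 uint8, red, green, blue), "depth" (384x512 float32, mm along the optical axis (not along the pixel's ray), 0 where there is no reading), "K" (3x3 intrinsics, pixels), "T" (4x4, takes a point from camera to world coordinates); the wrist camera has in their place "tool_from_camera" (4x4, takes a point from camera to tool coordinates, whose origin is the TCP and whose axes are the tool frame's). Camera axes: x right, y down, z forward; pixel columns grow to the right and rows downward; lengths in mm; the calibration is good to about 2 mm. A picture is of the moment at which its call begins: read the wrist's pose just before it.
- bot.sign_off(): hands the job in, once; it reports no verdict.
Trained networks look in the newest picture that a camera, given by its name, has taken for a name from the list of things; names that differ only in an ending like _2 or _b are one class to them, and where a whole thing is asked for, a point or a joint stands for the part that bears it (a point fixed in the world has none). Each returns a list of dicts, best first, with "conf" (0 to 1); they miss things now and then, are a little off and sometimes report something else, mostly with a low value. They report only what shows in the picture. A call takes as long as a camera call.
- imaging.find_in(camera, thing): "point" ([x, y, z] in mm, in world coordinates, good to about 4 mm: the middle of the surface that is visible of it).
- imaging.masks_of(camera, thing): "region" (384x512 bool, what is visible of it).
- imaging.landmark_of(camera, thing): "point" ([x, y, z] in mm, in world coordinates, good to about 4 mm: a listed point, or the origin of a listed thing).
The state is a dict: "t": time; "joint_pos": joint angles; "qd": joint speeds; "tau": joint torques, N m; "tcp_pos": TCP position; "tool_rot": TCP orientation; "contact_force": force on the tool from outside, world axes, zero at the start; "torque": the same for the moment, N m; "width": finger opening in mm.
Only numpy, scipy, OpenCV 4.12 (cv2) and the standard library are available. Lean on these libraries where they do the work, as an engineer would, in place of code of your own. Each camera call takes 0.05 s, during which the arm holds its last target. There are 200 camera calls.

### The job

The rectangular stamp has been left lying on its back. Stand it up on its foot and let go, then take it again by its grip and print it in the empty ruled box at the foot of the form: centred, straight and the right way up (index card facing the foot of the form), pressing the grip all the way down, squarely and without ramming it, for about a second, then lifting it straight off without smearing. Put it away standing in the empty bay of the wooden tray, pressing it down nowhere but in the box, and leave the other things where they are.

Things in the scene. Friction and masses are not known exactly. Their poses are not given: they have to be found in the camera images.
- stamp_mid (a point): Rectangular hand stamp, 112 mm tall, about 230 g: centre, on its axis 56 mm above the foot. z runs from foot to grip, y along the 76 mm width, the front faces -x. Starts lying on its back face: front up, z level, grip more or less towards the robot, axis 24 mm above the counter. A black spring skirt, 48 (x) by 76 mm (y), foot to 46 mm up, surrounds the die.
- stamp_grip_mid (a point): Centre of the stamp's grey grip head, the part to hold: 92 mm above the foot at rest, flat-sided, 32 (x) by 44 mm (y), from 72 to 112 mm above the foot. Below it a flange 40 (x) by 64 mm (y), 56 to 65 mm above the foot. The white index card on its front (-x) side marks the stamp's front. Axes as stamp_mid.
- stamp_foot (a point): Centre of the stamp's foot, the middle of the print; axes as stamp_mid.
- stamp_front (a point): Middle of the front face of the skirt, 24 mm in front of the axis, 23 mm above the foot; axes as stamp_mid.
- stamp_grip (a joint): How far the stamp's grip is pushed down into the skirt, m: 0 at rest, 0.008 fully down. A spring resists with 3 N at the start and 10 N fully down, and pushes the grip up again.
- stamp_box (a point): Centre of the empty ruled box, 86 mm (y) by 60 mm (x), on the A5 form, on the paper 5 mm above the counter. x points to the head of the form (where the clip is), -x to its foot, z up. When the print is right the stamp's x and y run along the box's x and y.
- clipboard: The clipboard with the form, 240 (x) by 165 mm (y), 5 mm thick, fixed. Origin: centre of its underside; x points to the head. The box's centre lies 66 mm from the middle towards the foot and 22 mm to the right (-y). The steel clip at the head is 18 mm tall.
- tray: Wooden tray with two bays, 230 (x) by 120 mm (y), rim and middle divider 18 mm tall, walls 5 mm, floor 5 mm above the counter, fixed. Origin: centre of its underside.
- free_bay (a point): Centre of the floor of the tray's empty bay (towards -x of the tray, the robot's side), 107 mm (x) by 110 mm (y), 5 mm above the counter; axes as the tray's.
- round_stamp: Round stamp, 46 mm across and 102 mm tall, standing in the other bay of the tray, 112 mm from the empty bay's centre. Origin: centre of its foot. To be left alone.
- pen: Pen 140 mm long, 10 mm thick, lying across the upper half of the form; to be left alone.
- vial: Amber glass vial 44 mm across, 75 mm tall, at the left of the work area; to be left alone.
- jar: Lidded glass jar 76 mm across, 90 mm tall, at the right of the work area; to be left alone.

How it is judged:
By the outcome, as a careful person would: the job done as asked, in the order asked, and still so for the second after the job is handed in, with the robot touching nothing.
It also fails if it takes over 72 s, if anything falls off the work surface, if the arm or the gripper's body presses on something with over 40 N, if the wrist force passes 120 N, or if a joint passes its speed limit or range.

## Working session

There is one attempt and no reset: what is moved stays moved. The work goes in short steps, Python scripts to look and compute and a tool call to move; the robot and the scene stay as the last step left them, time stands still between calls to the robot, and variables do not carry over. Pictures are saved under pics/ and viewed, on a budget of 10 in all, crops included, one or two more only if the job needs it, and the job is handed in when it is done.

Besides the shell and the picture viewer there is one more tool, called after "Request:" as a command line: name --argument value ..., lists and objects as JSON in quotes. arm_command: Moves the arm, as the interface text tells. Shift numbers are shares of 500 mm and turn numbers shares of 1.5 rad, none past 1 either way. Its arguments: {"type":"object","properties":{"increments":{"type":"array","items":{"type":"object","properties":{"dp":{"type":"array","items":{"type":"number"}},"rot":{"type":"array","items":{"type":"number"}},"jaw":{"type":"number"}}}},"squeeze":{"type":"number"}},"required":["increments"]}

```bash
ls; mkdir -p pics; python3 - <<'E'
from cell import bot, imaging
import cv2, numpy as np
o=bot.get_obs(); print(o['t'],o['tcp_pos'],o['tool_rot'],o['width'])
a=[]
for c in ('scene','side'):
    s=imaging.snapshot(c); a.append(s['frame']); print(c,s['T'].round(3).tolist(),s['K'].tolist())
    for n in ['stamp_mid','stamp_grip_mid','stamp_foot','stamp_front','stamp_box','clipboard','tray','free_bay','round_stamp','pen','vial','jar']:
        r=imaging.landmark_of(c,n); print(n,[(np.round(q['point']).tolist(),round(q['conf'],2)) for q in r[:2]])
for i,f in enumerate(a): cv2.imwrite(f'pics/{i}.png',cv2.resize(f[...,::-1],(800,600)))
print(bot.get_obs()['t'])
E
```

```text
pics
0.0 [207.28839017 615.41702175 200.4596381 ] [[ 3.19071138e-01  9.47730635e-01 -5.01601013e-04]
 [ 9.47728824e-01 -3.19071511e-01 -1.85666123e-03]
 [-1.91966132e-03  1.17025271e-04 -9.99998151e-01]] 86.87017887693916
scene [[0.55, 0.489, -0.677, 1342.321], [0.835, -0.344, 0.43, -472.876], [-0.023, -0.802, -0.597, 740.236], [0.0, 0.0, 0.0, 1.0]] [[385.36652903009616, 0.0, 249.55538491799211], [0.0, 385.36652903009616, 191.72332829256703], [0.0, 0.0, 1.0]]
stamp_mid [([573.0, 248.0, 25.0], 0.97)]
stamp_grip_mid [([542.0, 227.0, 27.0], 0.65)]
stamp_foot [([621.0, 264.0, 22.0], 0.84)]
stamp_front [([605.0, 254.0, 49.0], 0.83)]
stamp_box [([529.0, -17.0, 3.0], 0.63), ([491.0, -474.0, 1.0], 0.16)]
clipboard [([597.0, 4.0, 1.0], 0.72)]
tray [([579.0, -298.0, -0.0], 0.57)]
free_bay [([534.0, -289.0, 9.0], 0.93)]
round_stamp [([636.0, -309.0, 0.0], 0.67)]
pen [([639.0, 14.0, 2.0], 0.73), ([635.0, -308.0, 2.0], 0.56)]
vial [([562.0, 464.0, 2.0], 0.49)]
jar [([577.0, 243.0, 27.0], 0.66), ([490.0, -474.0, 2.0], 0.58)]
side [[0.932, -0.179, 0.316, 108.645], [-0.362, -0.507, 0.782, -1229.55], [0.02, -0.843, -0.537, 900.341], [0.0, 0.0, 0.0, 1.0]] [[451.2744415371365, 0.0, 261.53004461869], [0.0, 451.2744415371365, 183.01274307680754], [0.0, 0.0, 1.0]]
stamp_mid [([578.0, 245.0, 23.0], 0.74), ([530.0, -16.0, 5.0], 0.69)]
stamp_grip_mid [([600.0, 254.0, 47.0], 0.32)]
stamp_foot [([626.0, 266.0, 24.0], 0.76), ([528.0, -18.0, 4.0], 0.31)]
stamp_front [([600.0, 254.0, 49.0], 0.82), ([527.0, -284.0, 14.0], 0.71)]
stamp_box [([528.0, -14.0, 3.0], 0.59)]
clipboard [([596.0, 0.0, 1.0], 0.97)]
tray [([584.0, -294.0, -0.0], 0.75)]
free_bay [([524.0, -285.0, 10.0], 0.94)]
round_stamp [([634.0, -307.0, 2.0], 0.78), ([538.0, 228.0, 22.0], 0.71)]
pen [([638.0, 16.0, 9.0], 0.43)]
vial [([560.0, 472.0, 6.0], 0.6)]
jar [([492.0, -477.0, 1.0], 0.65), ([626.0, 266.0, 22.0], 0.51)]
1.3
```

View pics/0.png

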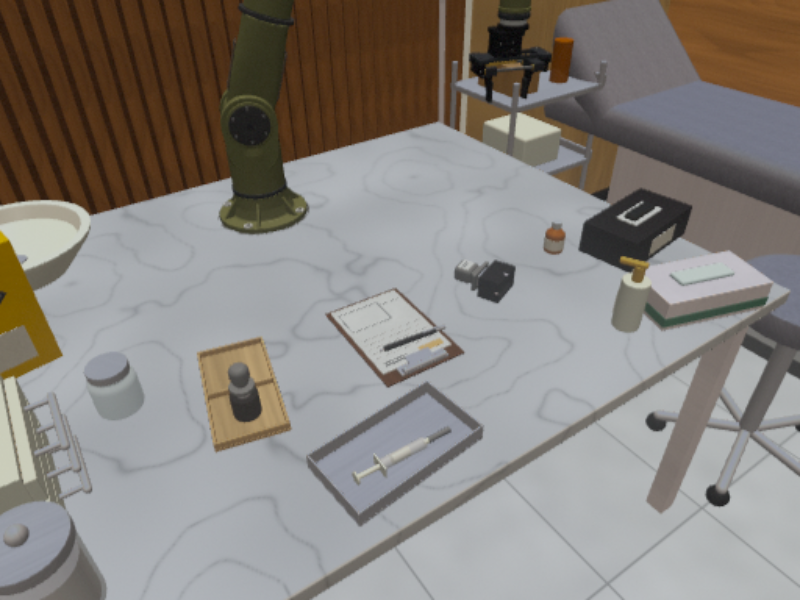

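View pics/1.png

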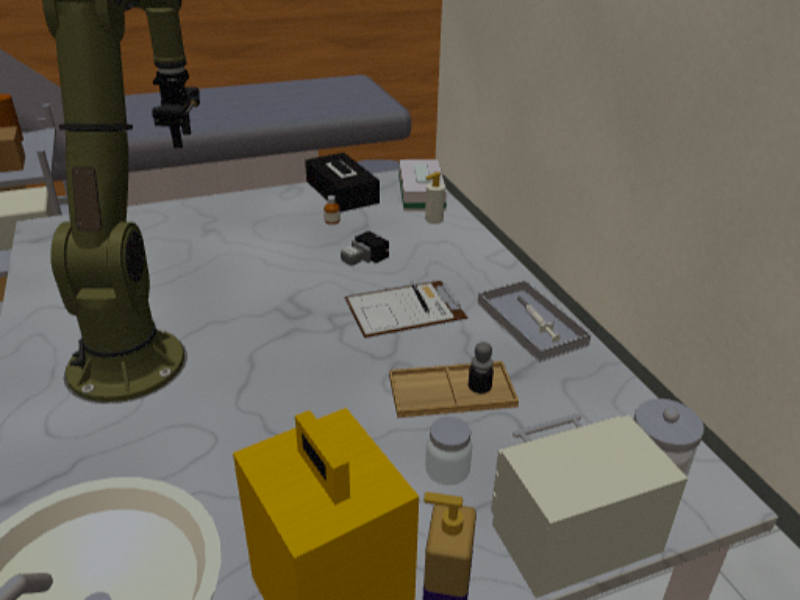

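Both views show the stamp lying with its grip towards the robot (scene px about (465,270) for the grip and (495,280) for the skirt). The form's box is nearest the robot (365,320) with the clip on the far side. The tray's near bay is empty, and the round stamp stands at (243,390). I'll move above the stamp.

Request:
arm_command --increments '[{"dp": [-0.518,0.877,-0.1],"rot": [0,0,1.0],"jaw": 1},{"dp": [-0.518,0.877,-0.1],"rot": [0,0,1.0],"jaw": 1},{"dp": [-0.518,0.877,-0.1],"rot": [0,0,1.0],"jaw": 1},{"dp": [-0.518,0.877,-0.1],"rot": [0,0,1.0],"jaw": 1},{"dp": [-0.518,0.877,-0.1],"rot": [0,0,1.0],"jaw": 1},{"dp": [-0.518,0.877,-0.1],"rot": [0,0,1.0],"jaw": 1},{"dp": [-0.518,0.877,-0.1],"rot": [0,0,1.0],"jaw": 1},{"dp": [-0.518,0.877,-0.1],"rot": [0,0,1.0],"jaw": 1},{"dp": [-0.518,0.877,-0.1],"rot": [0,0,1.0],"jaw": 1},{"dp": [-0.518,0.877,-0.1],"rot": [0,0,1.0],"jaw": 1},{"dp": [-0.518,0.877,-0.1],"rot": [0,0,1.0],"jaw": 1},{"dp": [-0.518,0.877,-0.1],"rot": [0,0,1.0],"jaw": 1}]'

```text
t: 2.5
tcp_pos: [542.0, 227.9, 251.9]
tool_rot: [[0.967, -0.256, 0.001], [-0.256, -0.967, -0.0], [0.001, 0.0, -1.0]]
contact_force: [-0.3, 1.0, -0.1]
width: 87.1
```

Request:
arm_command --increments '[{"dp": [0,0,0],"rot": [0,0,0.6],"jaw": 1},{"dp": [0,0,0],"rot": [0,0,0.6],"jaw": 1},{"dp": [0,0,0],"rot": [0,0,0.6],"jaw": 1},{"dp": [0,0,0],"rot": [0,0,0.6],"jaw": 1},{"dp": [0,0,0],"rot": [0,0,0.6],"jaw": 1},{"dp": [0,0,0],"rot": [0,0,0.6],"jaw": 1},{"dp": [0,0,0],"rot": [0,0,0.6],"jaw": 1},{"dp": [0,0,0],"rot": [0,0,0.6],"jaw": 1}]'

```text
t: 3.3
tcp_pos: [540.8, 229.8, 251.7]
tool_rot: [[0.407, -0.913, 0.0], [-0.913, -0.407, 0.0], [-0.0, -0.0, -1.0]]
contact_force: [0.3, 0.5, -0.4]
width: 86.9
```

```bash
cat > h.py <<'E'
from cell import bot, imaging
import cv2, numpy as np
from scipy.spatial.transform import Rotation as Ro
np.set_printoptions(suppress=True,precision=3)
def pose():
    o=bot.get_obs(); T=np.eye(4); T[:3,:3]=o['tool_rot']; T[:3,3]=o['tcp_pos']; return T,o
def wrist():
    T,o=pose(); s=imaging.snapshot('wrist'); s['T']=T@s['tool_from_camera']; return s,o
def cloud(s):
    d=s['depth']; v,u=np.mgrid[:384,:512]; K=s['K']
    P=np.stack([(u-K[0,2])/K[0,0]*d,(v-K[1,2])/K[1,1]*d,d],-1)
    W=P@s['T'][:3,:3].T+s['T'][:3,3]; W[d==0]=np.nan; return W
def go(p,R):
    "fractions to reach world TCP pose from now"
    T,o=pose(); A=T[:3,:3]
    print('dp',A.T@(np.array(p)-T[:3,3])/500,'rot',Ro.from_matrix(A.T@R).as_rotvec()/1.5)
def tool(xyaw,tilt=0):
    "tool down with x at world yaw (deg), then turned by tilt (deg) about tool x"
    a=np.radians(xyaw); x=np.array([np.cos(a),np.sin(a),0]); z=np.array([0,0,-1.]); y=np.cross(z,x)
    return np.stack([x,y,z],1)@Ro.from_euler('x',tilt,degrees=True).as_matrix()
E
python3 - <<'E'
from h import *
s,o=wrist(); print(o['t'],o['tcp_pos'],o['tool_rot'],o['joint_pos'],o['contact_force'])
print(s['tool_from_camera'],s['K'])
for n in ['stamp_mid','stamp_grip_mid','stamp_foot','stamp_front']:
    print(n,[(np.round(q['point'],1).tolist(),round(q['conf'],2)) for q in imaging.landmark_of('wrist',n)[:2]])
cv2.imwrite('pics/2.png',cv2.resize(s['frame'][...,::-1],(800,600)))
W=cloud(s); m=imaging.masks_of('wrist','stamp_mid')[0]['region']
Q=W[m]; Q=Q[np.isfinite(Q[:,2])]; print(len(Q),np.percentile(Q[:,2],[1,5,25,50,75,95,99]))
for lo,hi in ((40,60),(12,60),(44,52)):
    q=Q[(Q[:,2]>lo)&(Q[:,2]<hi)]; r=cv2.minAreaRect(q[:,:2].astype(np.float32)); print(lo,hi,len(q),r)
np.save('Q.npy',Q)
E
```

```text
3.3 [540.817 229.842 251.68 ] [[ 0.407 -0.913  0.   ]
 [-0.913 -0.407  0.   ]
 [-0.    -0.    -1.   ]] [-0.847  0.173  0.459  1.552 -0.077  1.434 -1.534] [ 0.258  0.485 -0.395]
[[   1.      -0.      -0.001    0.649]
 [   0.       0.96     0.281  -76.709]
 [   0.001   -0.281    0.96  -184.665]
 [   0.       0.       0.       1.   ]] [[286.239   0.    256.562]
 [  0.    286.239 192.146]
 [  0.      0.      1.   ]]
stamp_mid [([574.7, 243.0, 19.6], 0.58), ([625.1, 266.0, 23.7], 0.22)]
stamp_grip_mid [([538.0, 227.3, 22.1], 0.84)]
stamp_foot [([622.9, 265.4, 22.6], 0.58), ([578.4, 240.8, 23.5], 0.26)]
stamp_front [([605.4, 256.7, 48.0], 0.88)]
3619 [25.796 37.779 42.006 48.816 49.791 50.698 51.398]
40 60 3042 ((574.090576171875, 240.9213104248047), (109.26547241210938, 76.29999542236328), 24.01280403137207)
12 60 3595 ((573.8034057617188, 240.79336547851562), (109.89427947998047, 76.29999542236328), 24.01280403137207)
44 52 2381 ((577.8648681640625, 242.602783203125), (101.00155639648438, 76.29999542236328), 24.01280403137207)
```

```bash
cat >> h.py <<'E'
U=np.array([np.cos(np.radians(24)),np.sin(np.radians(24)),0])
MID=np.array([574.,241.,24.])
def grasp_tcp(h,tilt,up=0):
    "TCP for grasp point h mm above foot on lying stamp"
    R=tool(-66,tilt); return MID-U*(h-56)+R[:,2]*8+[0,0,up],R
E
python3 - <<'E'
from h import *
for t in (65,60,50):
    p,R=grasp_tcp(94,t,100); print(t,p); go(p,R)
E
```

```text
65 [545.909 228.493 120.619]
dp [ 0.002 -0.008  0.263] rot [ 0.756 -0.002 -0.003]
60 [545.615 228.362 120.   ]
dp [ 0.002 -0.007  0.264] rot [ 0.698 -0.002 -0.003]
50 [544.884 228.037 118.858]
dp [ 0.002 -0.005  0.266] rot [ 0.581 -0.002 -0.003]
```

Request:
arm_command --increments '[{"dp": [0.002,-0.008,0.263],"rot": [0.756,-0.002,-0.003],"jaw": 1},{"dp": [0.002,-0.008,0.263],"rot": [0.756,-0.002,-0.003],"jaw": 1},{"dp": [0.002,-0.008,0.263],"rot": [0.756,-0.002,-0.003],"jaw": 1},{"dp": [0.002,-0.008,0.263],"rot": [0.756,-0.002,-0.003],"jaw": 1},{"dp": [0.002,-0.008,0.263],"rot": [0.756,-0.002,-0.003],"jaw": 1},{"dp": [0.002,-0.008,0.263],"rot": [0.756,-0.002,-0.003],"jaw": 1},{"dp": [0.002,-0.008,0.263],"rot": [0.756,-0.002,-0.003],"jaw": 1},{"dp": [0.002,-0.008,0.263],"rot": [0.756,-0.002,-0.003],"jaw": 1},{"dp": [0.002,-0.008,0.263],"rot": [0.756,-0.002,-0.003],"jaw": 1},{"dp": [0.002,-0.008,0.263],"rot": [0.756,-0.002,-0.003],"jaw": 1}]'

```text
t: 4.6
tcp_pos: [565.0, 237.0, 191.1]
tool_rot: [[0.406, -0.524, 0.749], [-0.914, -0.247, 0.323], [0.016, -0.815, -0.579]]
contact_force: [-18.2, -8.9, 24.5]
width: 86.5
```

```bash
python3 - <<'E'
from h import *
T,o=pose(); print(o['joint_pos'],T)
for t in (65,60,50):
  for up in (100,0):
    p,R=grasp_tcp(94,t,up); print(t,p); go(p,R)
E
```

```text
[-0.581 -0.302  0.094  2.447  1.112  0.095 -2.688] [[  0.406  -0.524   0.749 564.976]
 [ -0.914  -0.247   0.323 237.01 ]
 [  0.016  -0.815  -0.579 191.15 ]
 [  0.      0.      0.      1.   ]]
65 [545.909 228.493 120.619]
dp [-0.002  0.139  0.048] rot [ 0.121 -0.006  0.009]
65 [545.909 228.493  20.619]
dp [-0.005  0.302  0.164] rot [ 0.121 -0.006  0.009]
60 [545.615 228.362 120.   ]
dp [-0.002  0.141  0.048] rot [ 0.063 -0.006  0.009]
60 [545.615 228.362  20.   ]
dp [-0.005  0.304  0.164] rot [ 0.063 -0.006  0.009]
50 [544.884 228.037 118.858]
dp [-0.002  0.143  0.048] rot [-0.053 -0.007  0.008]
50 [544.884 228.037  18.858]
dp [-0.005  0.306  0.164] rot [-0.053 -0.007  0.008]
```

```bash
python3 - <<'E'
from h import *
p,R=grasp_tcp(94,38,60); print(p); go(p,R)
E
```

```text
[543.785 227.547  77.696]
dp [-0.004  0.212  0.094] rot [-0.193 -0.008  0.007]
```

Request:
arm_command --increments '[{"dp": [0,0.05,0.02],"rot": [-0.19,-0.008,0.007],"jaw": 1},{"dp": [0,0.1,0.04],"rot": [-0.193,-0.008,0.007],"jaw": 1},{"dp": [-0.004,0.212,0.094],"rot": [-0.193,-0.008,0.007],"jaw": 1},{"dp": [-0.004,0.212,0.094],"rot": [-0.193,-0.008,0.007],"jaw": 1},{"dp": [-0.004,0.212,0.094],"rot": [-0.193,-0.008,0.007],"jaw": 1},{"dp": [-0.004,0.212,0.094],"rot": [-0.193,-0.008,0.007],"jaw": 1},{"dp": [-0.004,0.212,0.094],"rot": [-0.193,-0.008,0.007],"jaw": 1},{"dp": [-0.004,0.212,0.094],"rot": [-0.193,-0.008,0.007],"jaw": 1}]'

```text
t: 5.4
tcp_pos: [544.9, 227.8, 79.4]
tool_rot: [[0.407, -0.718, 0.564], [-0.914, -0.319, 0.252], [-0.001, -0.618, -0.786]]
contact_force: [0.6, -0.2, 0.7]
width: 87.0
```

```bash
python3 - <<'E'
from h import *
T,o=pose(); print(o['joint_pos'],T)
for t in (38,45):
    p,R=grasp_tcp(94,t,0); print(t,p); go(p,R)
E
```

```text
[-1.136 -0.155  0.659  2.383  0.499  0.24  -2.05 ] [[  0.407  -0.718   0.564 544.942]
 [ -0.914  -0.319   0.252 227.796]
 [ -0.001  -0.618  -0.786  79.409]
 [  0.      0.      0.      1.   ]]
38 [543.785 227.547  17.696]
dp [-0.     0.078  0.096] rot [-0.002  0.    -0.   ]
45 [544.453 227.845  18.343]
dp [-0.     0.076  0.095] rot [ 0.079  0.    -0.   ]
```

```bash
python3 - <<'E'
from h import *
p,R=grasp_tcp(94,42,5); print(p); go(p,R)
E
```

```text
[544.176 227.721  23.055]
dp [-0.     0.071  0.088] rot [ 0.044  0.    -0.   ]
```

Request:
arm_command --increments '[{"dp": [0,0.03,0.038],"rot": [0.044,0,0],"jaw": 1},{"dp": [0,0.055,0.068],"rot": [0.044,0,0],"jaw": 1},{"dp": [0,0.071,0.088],"rot": [0.044,0,0],"jaw": 1},{"dp": [0,0.071,0.088],"rot": [0.044,0,0],"jaw": 1},{"dp": [0,0.071,0.088],"rot": [0.044,0,0],"jaw": 1}]'

```text
t: 5.9
tcp_pos: [546.2, 226.0, 40.7]
tool_rot: [[0.411, -0.696, 0.589], [-0.912, -0.311, 0.268], [-0.003, -0.647, -0.763]]
contact_force: [-0.4, -0.2, 0.2]
width: 87.0
```

```bash
python3 - <<'E'
from h import *
T,o=pose(); print(o['joint_pos'],T,o['contact_force'])
s=imaging.snapshot('scene'); cv2.imwrite('pics/3.png',cv2.resize(s['frame'][100:260,230:400][...,::-1],None,fx=3.5,fy=3.5))
E
```

```text
[-1.55  -0.112  1.107  2.447  1.167  0.096 -2.691] [[  0.411  -0.696   0.589 546.232]
 [ -0.912  -0.311   0.268 225.953]
 [ -0.003  -0.647  -0.763  40.739]
 [  0.      0.      0.      1.   ]] [-0.399 -0.165  0.164]
```

View pics/3.png

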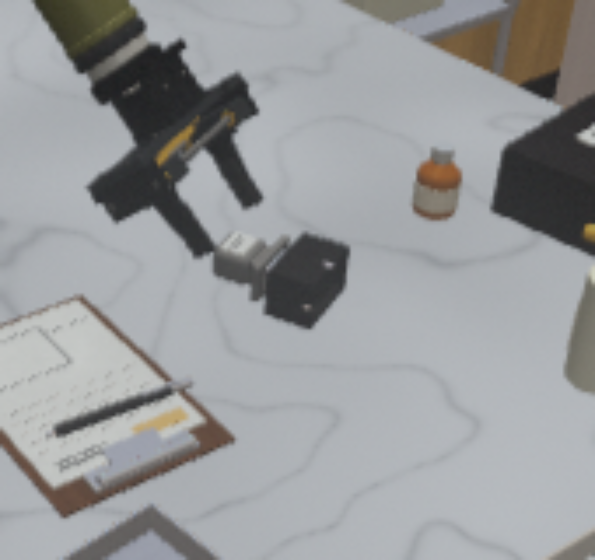

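The wrist camera fit gives stamp centre (574,241) and yaw 24°. The picture shows the jaws above and behind the grip at (235,255), with the arm at its joint limits. This radius is too close for a strongly forward-tilted grasp, so I'll first carry the stamp, still lying, about 150 mm outwards with a vertical grasp.

```bash
python3 - <<'E'
from h import *
for up in (90,1):
    p,R=grasp_tcp(94,0,up); print(p); go(p,R)
E
```

```text
[539.285 225.544 106.   ]
dp [-0.005 -0.073 -0.108] rot [-0.469  0.004  0.001]
[539.285 225.544  17.   ]
dp [-0.004  0.042  0.028] rot [-0.469  0.004  0.001]
```

Request:
arm_command --increments '[{"dp": [-0.005,-0.073,-0.108],"rot": [-0.1,0,0],"jaw": 1},{"dp": [-0.005,-0.073,-0.108],"rot": [-0.469,0.004,0.001],"jaw": 1},{"dp": [-0.005,-0.073,-0.108],"rot": [-0.469,0.004,0.001],"jaw": 1},{"dp": [-0.005,-0.073,-0.108],"rot": [-0.469,0.004,0.001],"jaw": 1},{"dp": [-0.005,-0.073,-0.108],"rot": [-0.469,0.004,0.001],"jaw": 1},{"dp": [-0.005,-0.073,-0.108],"rot": [-0.469,0.004,0.001],"jaw": 1},{"dp": [-0.005,-0.073,-0.108],"rot": [-0.469,0.004,0.001],"jaw": 1},{"dp": [-0.005,-0.073,-0.108],"rot": [-0.469,0.004,0.001],"jaw": 1}]'

```text
t: 6.75
tcp_pos: [539.6, 230.2, 105.8]
tool_rot: [[0.41, -0.912, -0.004], [-0.912, -0.41, 0.003], [-0.005, 0.002, -1.0]]
contact_force: [0.1, -0.8, 1.3]
width: 87.2
```

```bash
python3 - <<'E'
from h import *
T,o=pose(); print(o['joint_pos'])
p,R=grasp_tcp(94,0,1); print(p); go(p,R)
E
```

```text
[-1.299  0.409  1.058  1.76  -0.385  1.201 -1.281]
[539.285 225.544  17.   ]
dp [0.009 0.004 0.178] rot [0.001 0.003 0.002]
```

Request:
arm_command --increments '[{"dp": [0.009,0.004,0.09],"rot": [0.001,0.003,0.002],"jaw": 1},{"dp": [0.009,0.004,0.15],"rot": [0.001,0.003,0.002],"jaw": 1},{"dp": [0.009,0.004,0.178],"rot": [0.001,0.003,0.002],"jaw": 1},{"dp": [0.009,0.004,0.178],"rot": [0.001,0.003,0.002],"jaw": 1},{"dp": [0.009,0.004,0.178],"rot": [0.001,0.003,0.002],"jaw": -0.2},{"dp": [0.009,0.004,0.178],"rot": [0.001,0.003,0.002],"jaw": -0.2},{"dp": [0.009,0.004,0.178],"rot": [0.001,0.003,0.002],"jaw": -0.2},{"dp": [0.009,0.004,0.178],"rot": [0.001,0.003,0.002],"jaw": -0.2},{"dp": [0.009,0.004,0.178],"rot": [0.001,0.003,0.002],"jaw": -0.2},{"dp": [0.009,0.004,0.178],"rot": [0.001,0.003,0.002],"jaw": -0.2}]' --squeeze 30

```text
t: 7.75
tcp_pos: [539.3, 225.8, 17.1]
tool_rot: [[0.408, -0.913, -0.0], [-0.913, -0.408, 0.0], [-0.0, 0.0, -1.0]]
contact_force: [-0.2, -0.6, 0.3]
width: 47.0
```

Request:
arm_command --increments '[{"dp": [0,0,0],"rot": [0,0,0],"jaw": -0.2},{"dp": [0,0,0],"rot": [0,0,0],"jaw": -0.2},{"dp": [0,0,-0.02],"rot": [0,0,0],"jaw": -0.2},{"dp": [0,-0.01,-0.04],"rot": [0,0,0],"jaw": -0.2},{"dp": [0,-0.05,-0.04],"rot": [0,0,0],"jaw": -0.2},{"dp": [0,-0.11,-0.04],"rot": [0,0,0],"jaw": -0.2},{"dp": [0,-0.17,-0.04],"rot": [0,0,0],"jaw": -0.2},{"dp": [0,-0.23,-0.04],"rot": [0,0,0],"jaw": -0.2},{"dp": [0,-0.28,-0.04],"rot": [0,0,0],"jaw": -0.2},{"dp": [0,-0.3,-0.04],"rot": [0,0,0],"jaw": -0.2},{"dp": [0,-0.3,-0.025],"rot": [0,0,0],"jaw": -0.2},{"dp": [0,-0.3,-0.01],"rot": [0,0,0],"jaw": -0.2},{"dp": [0,-0.3,-0.002],"rot": [0,0,0],"jaw": -0.2},{"dp": [0,-0.3,-0.002],"rot": [0,0,0],"jaw": -0.2}]'

```text
t: 9.15
tcp_pos: [675.2, 286.5, 17.5]
tool_rot: [[0.407, -0.913, -0.002], [-0.913, -0.407, -0.0], [-0.001, 0.002, -1.0]]
contact_force: [-1.5, -0.5, -0.6]
width: 42.5
```

```bash
python3 - <<'E'
from h import *
T,o=pose(); print(o['joint_pos'],o['contact_force'],o['width'])
E
```

```text
[-0.991  0.782  0.864  1.426 -0.609  1.215 -1.21 ] [-1.472 -0.469 -0.613] 42.511327007310975
```

Request:
arm_command --increments '[{"dp": [0,0,0],"rot": [0,0,0],"jaw": 1},{"dp": [0,0,0],"rot": [0,0,0],"jaw": 1},{"dp": [0,0,0],"rot": [0,0,0],"jaw": 1},{"dp": [0,0,0],"rot": [0,0,0],"jaw": 1},{"dp": [0,0,-0.06],"rot": [0,0,0],"jaw": 1},{"dp": [0,0,-0.15],"rot": [0,0,0],"jaw": 1},{"dp": [0,0,-0.25],"rot": [0,0,0],"jaw": 1},{"dp": [0,0,-0.34],"rot": [0,0,0],"jaw": 1},{"dp": [0,0,-0.34],"rot": [0,0,0],"jaw": 1},{"dp": [0,0,-0.34],"rot": [0,0,0],"jaw": 1}]'

```text
t: 10.15
tcp_pos: [676.4, 286.5, 189.2]
tool_rot: [[0.407, -0.913, 0.001], [-0.913, -0.407, 0.001], [-0.001, -0.001, -1.0]]
contact_force: [-0.1, 0.0, -0.4]
width: 86.8
```

```bash
cat >> h.py <<'E'
def fit():
    s,o=wrist(); W=cloud(s); m=imaging.masks_of('wrist','stamp_mid')[0]['region']
    Q=W[m]; Q=Q[np.isfinite(Q[:,2])]; print(o['t'],len(Q),np.percentile(Q[:,2],[1,5,25,50,75,95,99]))
    return s,o,Q
E
python3 - <<'E'
from h import *
s,o,Q=fit()
for lo,hi in ((12,60),(40,60),(44,55)):
    q=Q[(Q[:,2]>lo)&(Q[:,2]<hi)]; print(lo,hi,len(q),cv2.minAreaRect(q[:,:2].astype(np.float32)))
for n in ['stamp_mid','stamp_grip_mid','stamp_foot']:
    print(n,[(np.round(q['point'],1).tolist(),round(q['conf'],2)) for q in imaging.landmark_of('wrist',n)[:2]])
E
```

```text
10.15 5115 [ 1.979 37.529 41.896 48.804 49.696 50.635 51.161]
12 60 5032 ((709.4141845703125, 301.0723571777344), (111.32369232177734, 76.11176300048828), 23.87944793701172)
40 60 4289 ((710.6580200195312, 301.5342712402344), (108.6076431274414, 76.11829376220703), 24.050960540771484)
44 55 3357 ((717.950439453125, 304.788818359375), (92.63619232177734, 76.11829376220703), 24.050960540771484)
stamp_mid [([713.6, 300.2, 19.8], 0.57)]
stamp_grip_mid [([673.7, 286.9, 19.1], 0.63)]
stamp_foot [([762.4, 325.5, 22.6], 0.93)]
```

```bash
sed -i 's/^MID=.*/MID=np.array([709.7,301.2,24.])/' h.py; python3 - <<'E'
from h import *
for up in (80,):
    p,R=grasp_tcp(95,62,up); print(p); go(p,R)
E
```

```text
[680.525 288.21  100.244]
dp [ 0.002 -0.013  0.17 ] rot [0.725 0.001 0.   ]
```

Request:
arm_command --increments '[{"dp": [0.002,-0.013,0.05],"rot": [0.725,0,0],"jaw": 1},{"dp": [0.002,-0.013,0.08],"rot": [0.725,0,0],"jaw": 1},{"dp": [0.002,-0.013,0.11],"rot": [0.725,0,0],"jaw": 1},{"dp": [0.002,-0.013,0.14],"rot": [0.725,0,0],"jaw": 1},{"dp": [0.002,-0.013,0.17],"rot": [0.725,0,0],"jaw": 1},{"dp": [0.002,-0.013,0.17],"rot": [0.725,0,0],"jaw": 1},{"dp": [0.002,-0.013,0.17],"rot": [0.725,0,0],"jaw": 1},{"dp": [0.002,-0.013,0.17],"rot": [0.725,0,0],"jaw": 1},{"dp": [0.002,-0.013,0.17],"rot": [0.725,0,0],"jaw": 1},{"dp": [0.002,-0.013,0.17],"rot": [0.725,0,0],"jaw": 1}]'

```text
t: 11.4
tcp_pos: [683.1, 284.1, 149.3]
tool_rot: [[0.42, -0.577, 0.7], [-0.907, -0.257, 0.333], [-0.012, -0.775, -0.632]]
contact_force: [-0.5, 0.3, 0.9]
width: 87.3
```

```bash
python3 - <<'E'
from h import *
T,o=pose(); print(o['joint_pos'],o['contact_force'])
for up in (5,2):
    p,R=grasp_tcp(95,62,up); print(p); go(p,R)
E
```

```text
[-1.329  0.095  0.952  2.192 -1.531  0.099 -0.075] [-0.536  0.332  0.876]
[680.525 288.21   25.244]
dp [-0.007  0.193  0.156] rot [ 0.13   0.013 -0.001]
[680.525 288.21   22.244]
dp [-0.007  0.198  0.16 ] rot [ 0.13   0.013 -0.001]
```

```bash
python3 - <<'E'
from h import *
for up in (60,4):
    p,R=grasp_tcp(95,35,up); print(p); go(p,R)
E
```

```text
[678.264 287.204  77.447]
dp [-0.008  0.115  0.086] rot [-0.184  0.013  0.002]
[678.264 287.204  21.447]
dp [-0.007  0.202  0.157] rot [-0.184  0.013  0.002]
```

Request:
arm_command --increments '[{"dp": [-0.004,0.05,0.04],"rot": [-0.184,0.013,0.002],"jaw": 1},{"dp": [-0.008,0.115,0.086],"rot": [-0.184,0.013,0.002],"jaw": 1},{"dp": [-0.008,0.115,0.086],"rot": [-0.184,0.013,0.002],"jaw": 1},{"dp": [-0.008,0.115,0.086],"rot": [-0.184,0.013,0.002],"jaw": 1},{"dp": [-0.007,0.15,0.115],"rot": [-0.184,0.013,0.002],"jaw": 1},{"dp": [-0.007,0.185,0.143],"rot": [-0.184,0.013,0.002],"jaw": 1},{"dp": [-0.007,0.202,0.157],"rot": [-0.184,0.013,0.002],"jaw": 1},{"dp": [-0.007,0.202,0.157],"rot": [-0.184,0.013,0.002],"jaw": 1},{"dp": [-0.007,0.202,0.157],"rot": [-0.184,0.013,0.002],"jaw": 1}]'

```text
t: 12.3
tcp_pos: [678.2, 286.8, 21.1]
tool_rot: [[0.406, -0.749, 0.524], [-0.914, -0.333, 0.232], [0.001, -0.573, -0.82]]
contact_force: [0.3, 0.6, 0.8]
width: 86.9
```

```bash
python3 - <<'E'
from h import *
T,o=pose(); print(o['joint_pos'],o['contact_force'])
p,R=grasp_tcp(95,35,4); print(p); go(p,R)
E
```

```text
[-1.208  0.434  0.881  2.051 -1.077  0.334 -0.678] [0.318 0.644 0.766]
[678.264 287.204  21.447]
dp [-0.001 -0.001 -0.   ] rot [ 0.001 -0.001 -0.   ]
```

Request:
arm_command --increments '[{"dp": [0,0,0],"rot": [0,0,0],"jaw": -0.2},{"dp": [0,0,0],"rot": [0,0,0],"jaw": -0.2},{"dp": [0,0,0],"rot": [0,0,0],"jaw": -0.2},{"dp": [0,0,0],"rot": [0,0,0],"jaw": -0.2},{"dp": [0,0,0],"rot": [0,0,0],"jaw": -0.2},{"dp": [0,0,0],"rot": [0,0,0],"jaw": -0.2},{"dp": [0,0,0],"rot": [0,0,0],"jaw": -0.2},{"dp": [0,-0.03,-0.04],"rot": [0,0,0],"jaw": -0.2},{"dp": [0,-0.07,-0.1],"rot": [0,0,0],"jaw": -0.2},{"dp": [0,-0.11,-0.16],"rot": [0,0,0],"jaw": -0.2},{"dp": [0,-0.14,-0.2],"rot": [0,0,0],"jaw": -0.2},{"dp": [0,-0.14,-0.2],"rot": [0,0,0],"jaw": -0.2}]' --squeeze 45

```text
t: 13.5
tcp_pos: [680.5, 287.8, 147.3]
tool_rot: [[0.406, -0.746, 0.528], [-0.914, -0.331, 0.235], [-0.0, -0.578, -0.816]]
contact_force: [0.4, 1.0, -0.8]
width: 41.8
```

```bash
python3 - <<'E'
from h import *
T,o=pose(); print(o['joint_pos'],o['contact_force'])
s=imaging.snapshot('scene'); cv2.imwrite('pics/4.png',cv2.resize(s['frame'][60:260,250:450][...,::-1],None,fx=3,fy=3))
for r in (590,):
  p=U*r+[0,0,170.]; R=tool(-66,-20); print(p); go(p,R)
E
```

```text
[-1.523  0.288  1.229  1.968 -0.607  0.513 -1.098] [ 0.406  1.04  -0.756]
[538.992 239.975 170.   ]
dp [-0.026  0.211 -0.211] rot [-0.641  0.001  0.   ]
```

View pics/4.png

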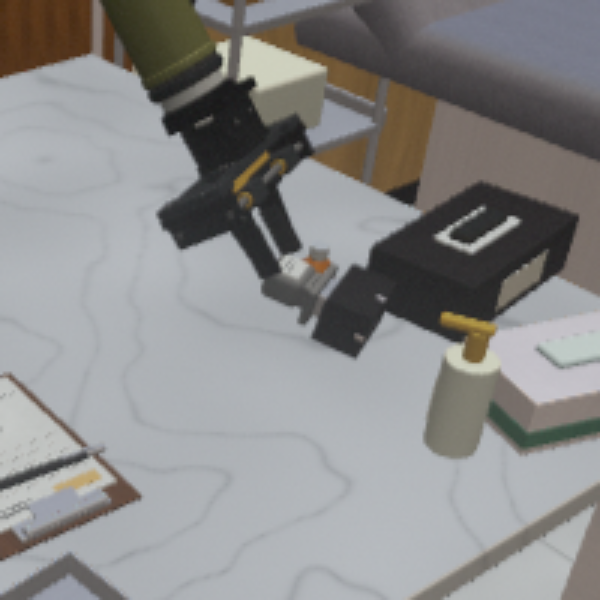

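The picture shows the stamp held by its grip, skirt outward at (355,310), lifted clear and about level. Next I'll swing the foot down.

Request:
arm_command --increments '[{"dp": [-0.003,0.03,-0.03],"rot": [-0.1,0,0],"jaw": -0.2},{"dp": [-0.01,0.08,-0.08],"rot": [-0.2,0,0],"jaw": -0.2},{"dp": [-0.015,0.12,-0.12],"rot": [-0.3,0,0],"jaw": -0.2},{"dp": [-0.02,0.16,-0.16],"rot": [-0.4,0,0],"jaw": -0.2},{"dp": [-0.024,0.19,-0.19],"rot": [-0.5,0,0],"jaw": -0.2},{"dp": [-0.026,0.211,-0.211],"rot": [-0.6,0,0],"jaw": -0.2},{"dp": [-0.026,0.211,-0.211],"rot": [-0.641,0,0],"jaw": -0.2},{"dp": [-0.026,0.211,-0.211],"rot": [-0.641,0,0],"jaw": -0.2}]'

```text
t: 14.35
tcp_pos: [539.0, 240.3, 165.3]
tool_rot: [[0.408, -0.856, -0.319], [-0.913, -0.383, -0.14], [-0.002, 0.348, -0.937]]
contact_force: [1.2, -0.0, -3.7]
width: 41.8
```

```bash
python3 - <<'E'
from h import *
T,o=pose(); print(o['joint_pos'],o['contact_force'])
for r in (540,500):
  p=U*r+[0,0,125.]; R=tool(-66,-55); print(p); go(p,R)
E
```

```text
[-1.07   0.696  0.995  1.339 -0.465  1.745 -1.246] [ 1.174 -0.003 -3.741]
[493.315 219.638 125.   ]
dp [0.001 0.066 0.11 ] rot [-0.403  0.001  0.001]
[456.773 203.368 125.   ]
dp [0.001 0.141 0.138] rot [-0.403  0.001  0.001]
```

Request:
arm_command --increments '[{"dp": [0,0.02,0.03],"rot": [-0.1,0,0],"jaw": -0.2},{"dp": [0,0.04,0.06],"rot": [-0.2,0,0],"jaw": -0.2},{"dp": [0,0.066,0.11],"rot": [-0.3,0,0],"jaw": -0.2},{"dp": [0,0.066,0.11],"rot": [-0.403,0,0],"jaw": -0.2},{"dp": [0,0.066,0.11],"rot": [-0.403,0,0],"jaw": -0.2},{"dp": [0,0.066,0.11],"rot": [-0.403,0,0],"jaw": -0.2},{"dp": [0,0.066,0.11],"rot": [-0.403,0,0],"jaw": -0.2},{"dp": [0,0.066,0.11],"rot": [-0.403,0,0],"jaw": -0.2}]'

```text
t: 15.15
tcp_pos: [503.5, 213.6, 151.4]
tool_rot: [[0.392, -0.66, -0.641], [-0.92, -0.263, -0.292], [0.024, 0.704, -0.71]]
contact_force: [2.8, -6.7, -3.4]
width: 41.9
```

```bash
python3 - <<'E'
from h import *
T,o=pose(); print(o['joint_pos'],o['contact_force']); print(np.degrees(np.arctan2(-T[:3,2]@U,-T[2,2])))
go([493.3,219.6,100],tool(-66,-55))
E
```

```text
[-0.489  0.786  0.083  1.089 -0.049  2.05  -1.588] [ 2.831 -6.715 -3.4  ]
44.78029563477209
dp [-0.022 -0.062  0.082] rot [-0.119 -0.003 -0.019]
```

Request:
arm_command --increments '[{"dp": [-0.01,-0.03,0.04],"rot": [-0.05,0,-0.01],"jaw": -0.2},{"dp": [-0.022,-0.055,0.075],"rot": [-0.119,-0.003,-0.019],"jaw": -0.2},{"dp": [-0.022,-0.055,0.075],"rot": [-0.119,-0.003,-0.019],"jaw": -0.2},{"dp": [-0.022,-0.055,0.075],"rot": [-0.119,-0.003,-0.019],"jaw": -0.2},{"dp": [-0.022,-0.055,0.075],"rot": [-0.119,-0.003,-0.019],"jaw": -0.2},{"dp": [-0.022,-0.055,0.075],"rot": [-0.119,-0.003,-0.019],"jaw": -0.2}]'

```text
t: 15.75
tcp_pos: [488.4, 234.9, 115.7]
tool_rot: [[0.425, -0.587, -0.689], [-0.904, -0.317, -0.288], [-0.049, 0.745, -0.666]]
contact_force: [-0.5, 7.2, -0.0]
width: 42.4
```

```bash
python3 - <<'E'
from h import *
T,o=pose(); print(o['joint_pos'],o['contact_force']); print(np.degrees(np.arctan2(-T[:3,2]@U,-T[2,2])))
go([493.3,219.6,95],tool(-66,-55))
s=imaging.snapshot('side'); cv2.imwrite('pics/5.png',cv2.resize(s['frame'][80:240,140:310][...,::-1],None,fx=3.5,fy=3.5))
W=cloud(s); m=imaging.masks_of('side','stamp_mid'); print(len(m))
Q=W[m[0]['region']]; Q=Q[np.isfinite(Q[:,2])]; print(len(Q),np.percentile(Q[:,2],[0,1,5,50,95,99]))
E
```

```text
[-0.377  0.86  -0.156  1.075  0.018  2.052 -1.64 ] [-0.506  7.199 -0.033]
48.26825196510439
dp [ 0.034 -0.027  0.03 ] rot [-0.079  0.01   0.034]
1
448 [ -5.738   8.885  27.657  67.506 129.625 132.865]
```

View pics/5.png

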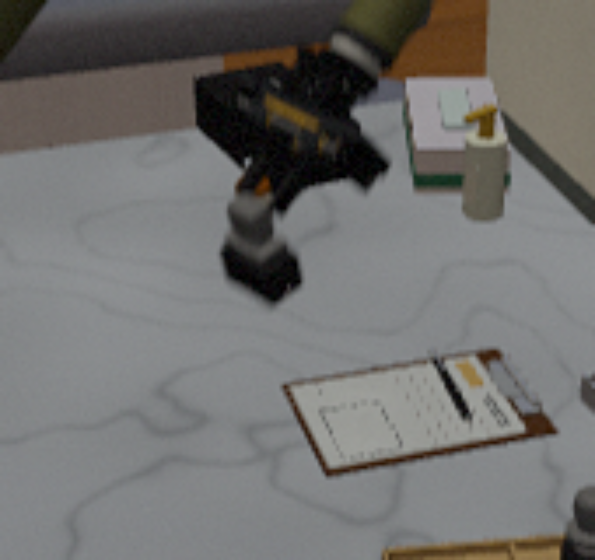

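```bash
python3 - <<'E'
from h import *
T,o=pose();print(T[:3,3]); go([493,221,96],tool(-66,-52))
E
```

```text
[487.3   220.601 104.437]
dp [ 0.004 -0.02   0.003] rot [-0.028 -0.     0.009]
```

Request:
arm_command --increments '[{"dp": [0.004,-0.01,0.001],"rot": [-0.01,0,0.009],"jaw": -0.2},{"dp": [0.004,-0.02,0.003],"rot": [-0.02,0,0.009],"jaw": -0.2},{"dp": [0.004,-0.02,0.003],"rot": [-0.028,0,0.009],"jaw": -0.2},{"dp": [0.004,-0.02,0.003],"rot": [-0.028,0,0.009],"jaw": -0.2},{"dp": [0.004,-0.02,0.003],"rot": [-0.028,0,0.009],"jaw": -0.2},{"dp": [0.004,-0.02,0.003],"rot": [-0.028,0,0.009],"jaw": -0.2}]'

```text
t: 16.45
tcp_pos: [487.2, 218.3, 91.0]
tool_rot: [[0.407, -0.572, -0.712], [-0.913, -0.255, -0.317], [0.0, 0.779, -0.626]]
contact_force: [2.4, -2.5, 3.3]
width: 42.3
```

```bash
python3 - <<'E'
from h import *
T,o=pose(); print(o['joint_pos'],T,o['contact_force']); print(np.degrees(np.arctan2(-T[:3,2]@U,-T[2,2])))
go([493,221,92],tool(-66,-54))
go([493,221,92],T[:3,:3])
E
```

```text
[-0.489  0.901  0.069  1.083 -0.062  2.053 -1.575] [[  0.407  -0.572  -0.712 487.178]
 [ -0.913  -0.255  -0.317 218.334]
 [  0.      0.779  -0.626  90.982]
 [  0.      0.      0.      1.   ]] [ 2.415 -2.453  3.322]
51.20942363480776
dp [-0.    -0.006 -0.011] rot [-0.032 -0.     0.   ]
dp [-0.    -0.006 -0.011] rot [0. 0. 0.]
```

Request:
arm_command --increments '[{"dp": [0,0.0016,-0.0013],"rot": [0,0,0],"jaw": -0.2},{"dp": [0,0.0016,-0.0013],"rot": [0,0,0],"jaw": -0.2},{"dp": [0,0.0016,-0.0013],"rot": [0,0,0],"jaw": 0.3},{"dp": [0,0.0016,-0.0013],"rot": [0,0,0],"jaw": 1},{"dp": [0,0.0016,-0.0013],"rot": [0,0,0],"jaw": 1},{"dp": [0,0.0016,-0.0013],"rot": [0,0,0],"jaw": 1},{"dp": [0,0.0016,-0.0013],"rot": [0,0,0],"jaw": 1},{"dp": [0,0.0016,-0.05],"rot": [0,0,0],"jaw": 1},{"dp": [0,0.0016,-0.12],"rot": [0,0,0],"jaw": 1},{"dp": [0,0.0016,-0.2],"rot": [0,0,0],"jaw": 1},{"dp": [0,0.0016,-0.24],"rot": [0,0,0],"jaw": 1},{"dp": [0,0.0016,-0.24],"rot": [0.1,0,0],"jaw": 1}]'

```text
t: 17.65
tcp_pos: [576.6, 241.3, 202.8]
tool_rot: [[0.371, -0.777, -0.509], [-0.928, -0.303, -0.215], [0.013, 0.552, -0.834]]
contact_force: [-0.2, 3.8, -2.7]
width: 86.8
```

```bash
python3 - <<'E'
from h import *
T,o=pose(); print(o['joint_pos'],o['contact_force'])
s=imaging.snapshot('side'); cv2.imwrite('pics/6.png',cv2.resize(s['frame'][80:240,140:310][...,::-1],None,fx=3.5,fy=3.5))
for n in ['stamp_mid','stamp_grip_mid','stamp_foot','stamp_front']:
    print(n,[(np.round(q['point'],1).tolist(),round(q['conf'],2)) for q in imaging.landmark_of('side',n)[:2]])
go([480,214,280],tool(-66,0))
E
```

```text
[-0.56   0.792  0.277  0.903 -0.161  2.052 -1.53 ] [-0.21   3.827 -2.7  ]
stamp_mid [([499.1, 225.0, 54.0], 0.93)]
stamp_grip_mid [([491.7, 223.5, 91.4], 0.52)]
stamp_foot [([492.7, 224.1, -2.5], 0.6), ([499.8, 222.3, 54.3], 0.22)]
stamp_front [([512.4, 231.9, 23.1], 0.79)]
dp [ 0.003  0.257 -0.045] rot [ 0.415  0.009 -0.012]
```

View pics/6.png

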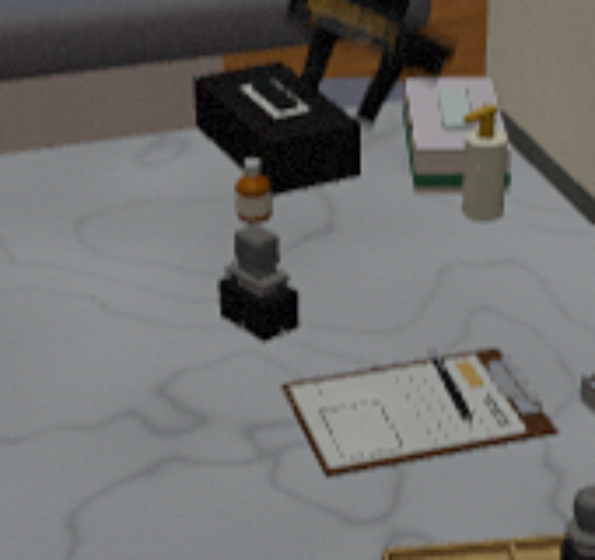

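The stamp stands upright on its foot at crop px (258,285). Now I'll go above it, tool vertical, and measure.

Request:
arm_command --increments '[{"dp": [0,0.05,-0.08],"rot": [0.1,0,0],"jaw": 1},{"dp": [0.003,0.1,-0.08],"rot": [0.2,0.009,-0.012],"jaw": 1},{"dp": [0.003,0.18,-0.06],"rot": [0.3,0.009,-0.012],"jaw": 1},{"dp": [0.003,0.257,-0.045],"rot": [0.415,0.009,-0.012],"jaw": 1},{"dp": [0.003,0.257,-0.045],"rot": [0.415,0.009,-0.012],"jaw": 1},{"dp": [0.003,0.257,-0.045],"rot": [0.415,0.009,-0.012],"jaw": 1},{"dp": [0.003,0.257,-0.045],"rot": [0.415,0.009,-0.012],"jaw": 1},{"dp": [0.003,0.257,-0.045],"rot": [0.415,0.009,-0.012],"jaw": 1}]'

```text
t: 18.7
tcp_pos: [480.6, 214.7, 282.4]
tool_rot: [[0.408, -0.913, 0.003], [-0.913, -0.408, 0.002], [-0.001, -0.004, -1.0]]
contact_force: [0.0, -0.7, -0.9]
width: 87.1
```

```bash
python3 - <<'E'
from h import *
s,o,Q=fit(); print(o['joint_pos'],o['tcp_pos'])
for lo,hi in ((105,118),(70,118),(52,68),(40,50),(30,50)):
    q=Q[(Q[:,2]>lo)&(Q[:,2]<hi)]; print(lo,hi,len(q),cv2.minAreaRect(q[:,:2].astype(np.float32)) if len(q)>5 else '')
for n in ['stamp_mid','stamp_grip_mid','stamp_foot','stamp_front']:
    print(n,[(np.round(q['point'],1).tolist(),round(q['conf'],2)) for q in imaging.landmark_of('wrist',n)[:2]])
E
```

```text
18.7 1840 [ 14.926  46.343  49.846  68.195 112.676 114.187 114.865]
[-0.717  0.02   0.252  1.639 -0.006  1.479 -1.615] [480.574 214.677 282.414]
105 118 852 ((495.2962646484375, 221.75428771972656), (31.935462951660156, 43.3197021484375), 23.54573631286621)
70 118 913 ((495.49810791015625, 221.99024963378906), (32.166473388671875, 43.32065200805664), 24.47091293334961)
52 68 454 ((494.5978698730469, 221.17091369628906), (40.02825164794922, 63.77778244018555), 24.07976722717285)
40 50 388 ((494.8196716308594, 221.4757080078125), (47.394588470458984, 75.88449096679688), 24.03559684753418)
30 50 438 ((494.88519287109375, 221.50257873535156), (47.55237579345703, 75.87824249267578), 24.049312591552734)
stamp_mid [([520.1, 234.7, 22.5], 0.67), ([496.9, 219.5, 54.7], 0.66)]
stamp_grip_mid [([493.7, 220.8, 89.4], 0.7)]
stamp_foot [([491.7, 221.4, -2.7], 0.67)]
stamp_front [([517.3, 233.9, 21.2], 0.61)]
```

```bash
python3 - <<'E'
from h import *
go([495,221.7,87],tool(-65.95,0))
E
```

```text
dp [-0.002 -0.033  0.384] rot [ 0.001 -0.001 -0.   ]
```

Request:
arm_command --increments '[{"dp": [-0.002,-0.033,0.05],"rot": [0.001,-0.001,0],"jaw": 1},{"dp": [-0.002,-0.033,0.14],"rot": [0.001,-0.001,0],"jaw": 1},{"dp": [-0.002,-0.033,0.22],"rot": [0.001,-0.001,0],"jaw": 1},{"dp": [-0.002,-0.033,0.28],"rot": [0.001,-0.001,0],"jaw": 1},{"dp": [-0.002,-0.033,0.33],"rot": [0.001,-0.001,0],"jaw": 1},{"dp": [-0.002,-0.033,0.37],"rot": [0.001,-0.001,0],"jaw": 1},{"dp": [-0.002,-0.033,0.384],"rot": [0.001,-0.001,0],"jaw": 1},{"dp": [-0.002,-0.033,0.384],"rot": [0.001,-0.001,0],"jaw": 1},{"dp": [-0.002,-0.033,0.384],"rot": [0.001,-0.001,0],"jaw": 1}]'

```text
t: 19.9
tcp_pos: [495.6, 222.0, 87.9]
tool_rot: [[0.407, -0.913, 0.001], [-0.913, -0.407, 0.001], [-0.001, -0.001, -1.0]]
contact_force: [1.4, -0.4, 0.2]
width: 86.7
```

```bash
python3 - <<'E'
from h import *
T,o=pose(); print(o['joint_pos'],o['contact_force'],o['t'])
go([495,221.7,87],tool(-65.95,0))
E
```

```text
[-0.7    0.18   0.255  1.867 -0.051  1.099 -1.578] [ 1.432 -0.371  0.212] 19.9
dp [-0.     0.001  0.002] rot [-0.001  0.    -0.   ]
```

Request:
arm_command --increments '[{"dp": [0,0.001,0.002],"rot": [-0.001,0,0],"jaw": -0.2},{"dp": [0,0.001,0.002],"rot": [-0.001,0,0],"jaw": -0.2},{"dp": [0,0.001,0.002],"rot": [-0.001,0,0],"jaw": -0.2},{"dp": [0,0.001,0.002],"rot": [-0.001,0,0],"jaw": -0.2},{"dp": [0,0.001,0.002],"rot": [-0.001,0,0],"jaw": -0.2},{"dp": [0,0.001,0.002],"rot": [-0.001,0,0],"jaw": -0.2},{"dp": [0,0.001,0.002],"rot": [-0.001,0,0],"jaw": -0.2},{"dp": [0,0.001,0.002],"rot": [-0.001,0,0],"jaw": -0.2}]' --squeeze 45

```text
t: 20.7
tcp_pos: [495.2, 221.8, 86.9]
tool_rot: [[0.407, -0.913, -0.001], [-0.913, -0.407, 0.0], [-0.001, 0.0, -1.0]]
contact_force: [-0.1, -0.9, 0.0]
width: 42.5
```

```bash
python3 - <<'E'
from h import *
T,o=pose(); print(T,o['contact_force'],o['width'])
E
```

```text
[[  0.407  -0.913  -0.001 495.18 ]
 [ -0.913  -0.407   0.    221.785]
 [ -0.001   0.     -1.     86.946]
 [  0.      0.      0.      1.   ]] [-0.059 -0.864  0.009] 42.52754447514495
```

Request:
arm_command --increments '[{"dp": [0,0,-0.03],"rot": [0,0,0],"jaw": -0.2},{"dp": [0,0,-0.1],"rot": [0,0,0],"jaw": -0.2},{"dp": [0.02,0,-0.17],"rot": [0,0,-0.05],"jaw": -0.2},{"dp": [0.06,0.005,-0.23],"rot": [0,0,-0.13],"jaw": -0.2},{"dp": [0.1,0.01,-0.27],"rot": [0,0,-0.22],"jaw": -0.2},{"dp": [0.14,0.015,-0.286],"rot": [0,0,-0.31],"jaw": -0.2},{"dp": [0.18,0.02,-0.286],"rot": [0,0,-0.4],"jaw": -0.2},{"dp": [0.21,0.023,-0.286],"rot": [0,0,-0.49],"jaw": -0.2},{"dp": [0.224,0.023,-0.286],"rot": [0,0,-0.58],"jaw": -0.2},{"dp": [0.224,0.023,-0.286],"rot": [0,0,-0.67],"jaw": -0.2},{"dp": [0.224,0.023,-0.286],"rot": [0,0,-0.76],"jaw": -0.2},{"dp": [0.224,0.023,-0.286],"rot": [0,0,-0.84],"jaw": -0.2},{"dp": [0.224,0.023,-0.286],"rot": [0,0,-0.887],"jaw": -0.2}]'

```text
t: 22.0
tcp_pos: [529.9, 114.6, 229.2]
tool_rot: [[0.983, 0.182, -0.002], [0.182, -0.983, -0.0], [-0.002, -0.0, -1.0]]
contact_force: [0.6, -0.2, -2.4]
width: 42.8
```

Request:
arm_command --increments '[{"dp": [0,0,0],"rot": [0,0,-0.07],"jaw": -0.2},{"dp": [0,0,0],"rot": [0,0,-0.16],"jaw": -0.2},{"dp": [0,0,0],"rot": [0,0,-0.25],"jaw": -0.2},{"dp": [0,0,0],"rot": [0,0,-0.34],"jaw": -0.2},{"dp": [0,0,0],"rot": [0,0,-0.43],"jaw": -0.2},{"dp": [0,0,0],"rot": [0,0,-0.52],"jaw": -0.2},{"dp": [0,0,0],"rot": [0,0,-0.61],"jaw": -0.2},{"dp": [0,0,0],"rot": [0,0,-0.7],"jaw": -0.2},{"dp": [0,0,0],"rot": [0,0,-0.79],"jaw": -0.2},{"dp": [0,0,0],"rot": [0,0,-0.86],"jaw": -0.2},{"dp": [0,0,0],"rot": [0,0,-0.88],"jaw": -0.2},{"dp": [0,0,0],"rot": [0,0,-0.88],"jaw": -0.2}]'

```text
t: 23.2
tcp_pos: [529.6, 114.4, 228.7]
tool_rot: [[0.069, 0.998, -0.003], [0.998, -0.069, -0.0], [-0.0, -0.003, -1.0]]
contact_force: [-0.0, -0.5, -2.1]
width: 42.9
```

```bash
python3 - <<'E'
from h import *
s,o=wrist(); print(o['t'],o['tcp_pos'],o['tool_rot'],o['joint_pos'])
cv2.imwrite('pics/7.png',cv2.resize(s['frame'][...,::-1],(800,600)))
np.savez('w7.npz',frame=s['frame'],depth=s['depth'],K=s['K'],T=s['T'])
for n in ['stamp_box','clipboard','stamp_foot']:
    print(n,[(np.round(q['point'],1).tolist(),round(q['conf'],2)) for q in imaging.landmark_of('wrist',n)[:2]])
m=imaging.masks_of('wrist','clipboard'); print(len(m))
if m:
    W=cloud(s); Q=W[m[0]['region']]; Q=Q[np.isfinite(Q[:,2])&(Q[:,2]<15)&(Q[:,2]>-5)]; print(len(Q),np.percentile(Q[:,2],[5,50,95]),cv2.minAreaRect(Q[:,:2].astype(np.float32)))
E
```

```text
23.2 [529.609 114.436 228.658] [[ 0.069  0.998 -0.003]
 [ 0.998 -0.069 -0.   ]
 [-0.    -0.003 -1.   ]] [-0.498  0.077  0.251  1.688 -0.02   1.382  1.258]
stamp_box [([531.0, -19.7, 5.0], 0.76)]
clipboard [([595.5, -1.5, 0.0], 0.66)]
stamp_foot []
1
9356 [4.98  6.449 7.811] ((571.2520141601562, -0.4112548828125), (167.3752899169922, 192.75465393066406), 85.63645935058594)
```

View pics/7.png

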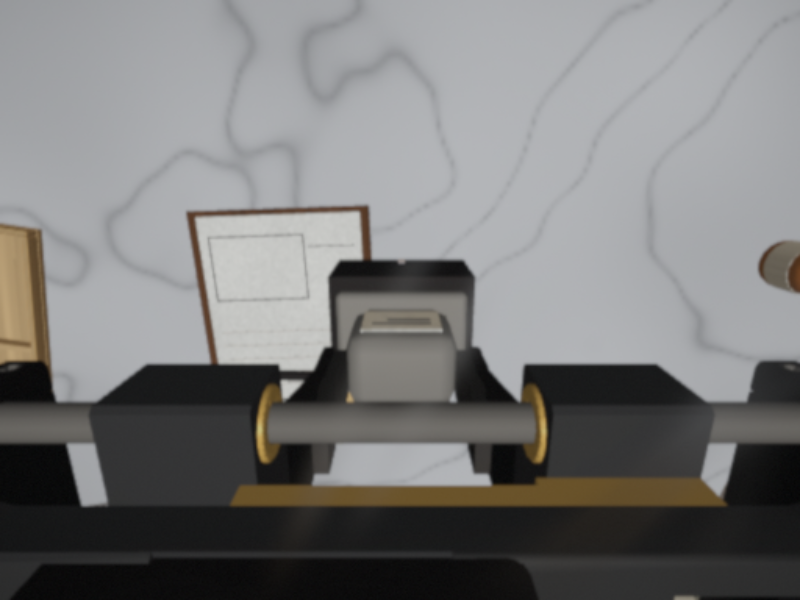

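The box is fully visible, with corners near (208,236), (303,233), (309,298) and (217,302), and the stamp is held with its card side towards the robot. Next I'll fit the box and the held stamp in the same picture, so camera offsets cancel.

```bash
cat > box.py <<'E'
from h import *
from scipy.optimize import minimize
def boxfit(s,x0,zs=5.0,K=None):
    g=cv2.cvtColor(s['frame'],cv2.COLOR_RGB2GRAY).astype(np.float32)
    dark=cv2.GaussianBlur(np.clip(cv2.morphologyEx(g,cv2.MORPH_CLOSE,np.ones((7,7)))-g,0,60),(0,0),1.0)
    C=np.linalg.inv(s['T']); t=np.linspace(-1,1,60)
    e=np.concatenate([np.c_[30*t**0,43*t],np.c_[-30*t**0,43*t],np.c_[30*t,43*t**0],np.c_[30*t,-43*t**0]])
    def proj(q):
        c,n=np.cos(q[2]),np.sin(q[2])
        P=np.c_[q[0]+c*e[:,0]-n*e[:,1],q[1]+n*e[:,0]+c*e[:,1],np.full(len(e),zs)]@C[:3,:3].T+C[:3,3]
        u=P@s['K'].T; return u[:,:2]/u[:,2:]
    def cost(v,b):
        q=np.array([v[0],v[1],v[2]/60]); u=proj(q).astype(np.float32)
        return -cv2.remap(b,u[None,:,0],u[None,:,1],cv2.INTER_LINEAR).mean()
    v=np.array([x0[0],x0[1],x0[2]*60])
    for sg in (3,1.5,0.5):
        b=cv2.GaussianBlur(dark,(0,0),sg); best=None
        for dx in (-5,0,5):
            for dy in (-5,0,5):
                r=minimize(cost,v+[dx*sg/3,dy*sg/3,0],args=(b,),method='Nelder-Mead',options=dict(initial_simplex=v+np.array([[0,0,0],[2,0,0],[0,2,0],[0,0,2]])*sg/1.5+[dx*sg/3,dy*sg/3,0]))
                if best is None or r.fun<best.fun: best=r
        v=best.x
    return v[0],v[1],v[2]/60,best.fun,dark.mean(),proj([v[0],v[1],v[2]/60])
E
python3 - <<'E'
from box import *
z=np.load('w7.npz'); s={k:z[k] for k in z.files}
r=boxfit(s,(531,-18,-0.07)); print(r[:5],np.degrees(r[2]))
# held stamp in tool frame (use pose matrix of that moment)
T,o=pose(); W=cloud(s); P=(W-T[:3,3])@T[:3,:3]
for name,lo,hi in (('top',-32,-22),('flange',15,32),('skirt',34,50)):
    m=(abs(P[...,0])<50)&(abs(P[...,1])<45)&(P[...,2]>lo)&(P[...,2]<hi); q=P[m]
    print(name,len(q), q[:,2].mean() if len(q) else '', np.percentile(q[:,:2],[1,99],axis=0).tolist() if len(q) else '')
    if len(q)>5: print(cv2.minAreaRect(q[:,:2].astype(np.float32)))
E
```

```text
(np.float64(529.7953435458321), np.float64(-32.61926335652055), np.float64(-0.035638071014541), np.float64(-24.74579620361328), np.float32(1.8315443)) -2.0419110591207112
top 3104 -25.635629339123287 [[-28.10550225393739, -15.21217446514303], [26.580757756139853, 11.100082634307562]]
((-0.709686279296875, -2.078852653503418), (28.397966384887695, 60.59060287475586), 88.82799530029297)
flange 1505 21.30685315146241 [[-32.234514183223595, -20.630269918514024], [30.504464397822982, 6.55699875034113]]
((-0.8802814483642578, -6.3844451904296875), (29.16855812072754, 64.10932922363281), 89.99050903320312)
skirt 1445 40.567994939868655 [[-38.56330807732574, -24.779888957504067], [36.89249165362581, 13.403673871193988]]
((-0.8963203430175781, -4.9152679443359375), (76.18445587158203, 40.34659957885742), 0.3363962173461914)
```

```bash
python3 - <<'E'
from box import *
z=np.load('w7.npz'); s={k:z[k] for k in z.files}
c=np.array([(208,236),(303,233),(309,298),(217,302)])/1.5625
d=np.c_[(c-s['K'][:2,2])/s['K'][0,0],np.ones(4)]@s['T'][:3,:3].T; o=s['T'][:3,3]
p=o+d*((5-o[2])/d[:,2:]); print(p,p.mean(0))
W=cloud(s); print([W[int(v),int(u)] for u,v in c], W[171,165])
for x0 in ((531,-18,-0.07),(528,-14,-.07),(531,-22,-.07)):
    r=boxfit(s,x0); print(r[:4])
g=s['frame'][130:210,110:230].copy()
for u,v in r[5]: g[int(round(v))-130,int(round(u))-110]=(255,0,0)
cv2.imwrite('pics/8.png',cv2.resize(g[...,::-1],None,fx=5,fy=5,interpolation=0))
E
```

```text
[[497.82  -60.502   5.   ]
 [501.133  26.367   5.   ]
 [562.688  24.039   5.   ]
 [560.533 -63.823   5.   ]] [530.544 -18.48    5.   ]
[array([497.728, -60.565,   5.221]), array([500.778,  25.27 ,   5.814]), array([560.798,  23.683,   7.673]), array([560.026, -65.071,   4.951])] [529.336 -18.98    7.203]
(np.float64(529.7953435458321), np.float64(-32.61926335652055), np.float64(-0.035638071014541), np.float64(-24.74579620361328))
(np.float64(529.7746649641556), np.float64(-32.594981275512964), np.float64(-0.03753661679518956), np.float64(-24.74623680114746))
(np.float64(529.7860536810167), np.float64(-32.58234764393575), np.float64(-0.03700544021262523), np.float64(-24.745975494384766))
```

View pics/8.png

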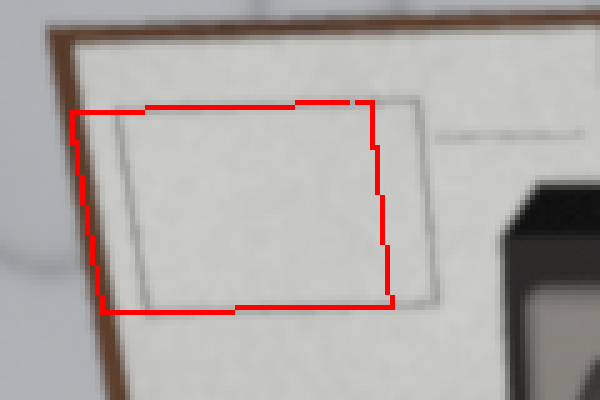

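The red fit snapped to the brown board edge; the true box is about 9 px to the right. I'll mask out the board and refit.

```bash
python3 - <<'E'
t=open('box.py').read()
t=t.replace("    C=np.linalg.inv","    bad=cv2.dilate(((np.ptp(s['frame'].astype(int),axis=2)>22)|(g<110)).astype(np.uint8),np.ones((7,7))); dark[bad>0]=0\n    C=np.linalg.inv")
open('box.py','w').write(t)
E
python3 - <<'E'
from box import *
z=np.load('w7.npz'); s={k:z[k] for k in z.files}
for x0 in ((531,-18,-0.06),(528,-15,-.04),(531,-22,-.08)):
    r=boxfit(s,x0); print(r[:4],np.degrees(r[2]))
u=r[5].astype(np.float32); print(u[[0,59,60,119]]*1.5625)
T,o=pose(); W=cloud(s); P=(W-T[:3,3])@T[:3,:3]
# edges of grip sides / skirt in tool frame, rows of constant depth
for lo,hi in ((-29,-24),(20,24),(36,44)):
    m=(abs(P[...,0])<45)&(P[...,1]<25)&(P[...,1]>-45)&(P[...,2]>lo)&(P[...,2]<hi); q=P[m]
    print(lo,hi,len(q),[np.round(np.percentile(q[:,0],k),1) for k in (0.5,99.5)],[np.round(np.percentile(q[:,1],k),1) for k in (0.5,2,50,98)])
E
```

```text
(np.float64(530.3378501080701), np.float64(-19.10963172778078), np.float64(-0.03544705731417451), np.float64(-19.592191696166992)) -2.0309667802605347
(np.float64(530.3387468840813), np.float64(-19.110180088666347), np.float64(-0.03546220860966973), np.float64(-19.59278678894043)) -2.0318348855465667
(np.float64(530.3392110896688), np.float64(-19.108418596979554), np.float64(-0.03546794429188678), np.float64(-19.591251373291016)) -2.0321635159302316
[[217.37  300.203]
 [307.592 297.235]
 [207.652 237.146]
 [301.539 233.932]]
-29 -24 2616 [np.float64(-28.3), np.float64(26.9)] [np.float64(-14.7), np.float64(-14.0), np.float64(-2.9), np.float64(10.7)]
20 24 1327 [np.float64(-32.4), np.float64(30.7)] [np.float64(-20.7), np.float64(-20.4), np.float64(-14.6), np.float64(5.9)]
36 44 1326 [np.float64(-38.7), np.float64(37.0)] [np.float64(-24.8), np.float64(-24.7), np.float64(-19.7), np.float64(11.8)]
```

Request:
arm_command --increments '[{"dp": [-0.03,0.002,0],"rot": [0,0,-0.023],"jaw": -0.2},{"dp": [-0.1,0.007,0],"rot": [0,0,-0.023],"jaw": -0.2},{"dp": [-0.19,0.013,0],"rot": [0,0,-0.023],"jaw": -0.2},{"dp": [-0.28,0.02,0],"rot": [0,0,-0.023],"jaw": -0.2},{"dp": [-0.37,0.026,0],"rot": [0,0,-0.023],"jaw": -0.2},{"dp": [-0.44,0.031,0],"rot": [0,0,-0.023],"jaw": -0.2},{"dp": [-0.475,0.033,0],"rot": [0,0,-0.023],"jaw": -0.2},{"dp": [-0.487,0.034,0],"rot": [0,0,-0.023],"jaw": -0.2},{"dp": [-0.487,0.034,0],"rot": [0,0,-0.023],"jaw": -0.2},{"dp": [-0.487,0.034,0],"rot": [0,0,-0.023],"jaw": -0.2}]'

```text
t: 24.45
tcp_pos: [530.4, -127.6, 229.0]
tool_rot: [[0.032, 0.999, -0.002], [0.999, -0.032, 0.001], [0.001, -0.002, -1.0]]
contact_force: [-0.3, 1.8, -2.0]
width: 42.8
```

```bash
python3 - <<'E'
from box import *
s,o=wrist(); T,o=pose(); print(o['t'],o['tcp_pos'],o['tool_rot'],o['joint_pos'])
np.savez('w9.npz',frame=s['frame'],depth=s['depth'],K=s['K'],T=s['T'],tool=T)
for x0 in ((530.5,-18.5,-0.04),(528,-15,-.04)):
    r=boxfit(s,x0); print(r[:4],np.degrees(r[2]))
for n in ['free_bay','tray','stamp_box','round_stamp']:
    print(n,[(np.round(q['point'],1).tolist(),round(q['conf'],2)) for q in imaging.landmark_of('wrist',n)[:2]])
W=cloud(s); P=(W-T[:3,3])@T[:3,:3]
for lo,hi in ((20,24),(36,44)):
    m=(abs(P[...,0])<45)&(P[...,1]<25)&(P[...,1]>-45)&(P[...,2]>lo)&(P[...,2]<hi); q=P[m]
    print(lo,hi,len(q),[np.round(np.percentile(q[:,0],k),1) for k in (0.5,99.5)],[np.round(np.percentile(q[:,1],k),1) for k in (0.5,2,50,98)])
g=s['frame'].copy()
for u,v in r[5]: g[int(round(v)),int(round(u))]=(255,0,0)
cv2.imwrite('pics/9.png',cv2.resize(g[...,::-1],(800,600),interpolation=0))
E
```

```text
24.5 [ 530.424 -127.376  228.938] [[ 0.031  1.    -0.002]
 [ 1.    -0.031  0.001]
 [ 0.001 -0.002 -1.   ]] [-0.244  0.085  0.461  1.686 -0.039  1.382  1.763]
(np.float64(530.3681224792747), np.float64(-17.979994126705176), np.float64(-0.0330171229787984), np.float64(-17.2366943359375)) -1.891741798349557
(np.float64(530.3689996287079), np.float64(-18.027058217842384), np.float64(-0.03298093493089974), np.float64(-17.23627471923828)) -1.8896683759361466
free_bay [([522.9, -283.9, 5.0], 0.93), ([505.4, -122.8, 164.6], 0.62)]
tray [([598.5, 2.0, 1.9], 0.69), ([579.0, -299.7, -2.2], 0.68)]
stamp_box [([532.6, -22.0, 6.6], 0.6)]
round_stamp [([633.7, -308.7, 8.1], 0.51)]
20 24 1211 [np.float64(-32.4), np.float64(30.7)] [np.float64(-20.6), np.float64(-20.4), np.float64(-14.7), np.float64(5.7)]
36 44 1341 [np.float64(-38.8), np.float64(37.0)] [np.float64(-24.6), np.float64(-24.5), np.float64(-19.5), np.float64(11.9)]
```

View pics/9.png

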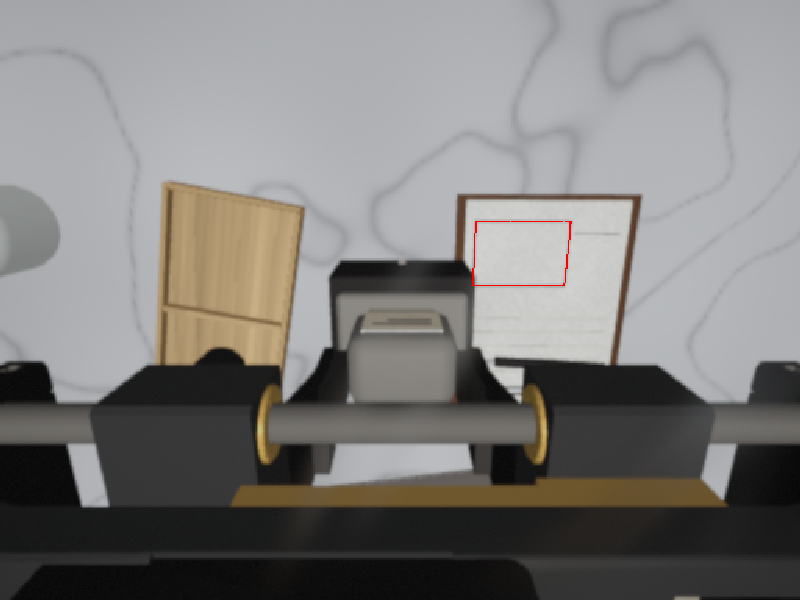

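The red rectangle sits on the ruled box. The two opposite views average to centre (530,-18.6) and yaw about -2°. I'll move above the box.

```bash
python3 - <<'E'
from h import *
go([530.6,-17.7,140],tool(88.04,0))
E
```

```text
dp [ 0.221 -0.006  0.178] rot [-0.001 -0.     0.001]
```

Request:
arm_command --increments '[{"dp": [0.03,-0.001,0.01],"rot": [0,0,0.001],"jaw": -0.2},{"dp": [0.09,-0.002,0.03],"rot": [-0.001,0,0.001],"jaw": -0.2},{"dp": [0.15,-0.004,0.06],"rot": [-0.001,0,0.001],"jaw": -0.2},{"dp": [0.2,-0.005,0.1],"rot": [-0.001,0,0.001],"jaw": -0.2},{"dp": [0.221,-0.006,0.14],"rot": [-0.001,0,0.001],"jaw": -0.2},{"dp": [0.221,-0.006,0.165],"rot": [-0.001,0,0.001],"jaw": -0.2},{"dp": [0.221,-0.006,0.178],"rot": [-0.001,0,0.001],"jaw": -0.2},{"dp": [0.221,-0.006,0.178],"rot": [-0.001,0,0.001],"jaw": -0.2},{"dp": [0.221,-0.006,0.178],"rot": [-0.001,0,0.001],"jaw": -0.2},{"dp": [0.221,-0.006,0.178],"rot": [-0.001,0,0.001],"jaw": -0.2}]'

```text
t: 25.7
tcp_pos: [531.5, -18.7, 141.1]
tool_rot: [[0.035, 0.999, 0.001], [0.999, -0.035, 0.0], [0.0, 0.001, -1.0]]
contact_force: [1.1, -0.5, -2.6]
width: 43.2
```

```bash
python3 - <<'E'
from h import *
T,o=pose(); print(T,o['joint_pos'],o['contact_force'],o['torque'])
go([530.6,-17.7,98],tool(88.04,0))
E
```

```text
[[  0.035   0.999   0.001 531.475]
 [  0.999  -0.035   0.    -18.718]
 [  0.      0.001  -1.    141.138]
 [  0.      0.      0.      1.   ]] [-0.357  0.107  0.366  1.838 -0.041  1.202  1.558] [ 1.149 -0.546 -2.579] [ 0.043 -0.004  0.014]
dp [ 0.002 -0.002  0.086] rot [ 0.001 -0.    -0.001]
```

Request:
arm_command --increments '[{"dp": [0.002,-0.002,0.02],"rot": [0.001,0,-0.001],"jaw": -0.2},{"dp": [0.002,-0.002,0.05],"rot": [0.001,0,-0.001],"jaw": -0.2},{"dp": [0.002,-0.002,0.07],"rot": [0.001,0,-0.001],"jaw": -0.2},{"dp": [0.002,-0.002,0.082],"rot": [0.001,0,-0.001],"jaw": -0.2},{"dp": [0.002,-0.002,0.086],"rot": [0.001,0,-0.001],"jaw": -0.2},{"dp": [0.002,-0.002,0.086],"rot": [0.001,0,-0.001],"jaw": -0.2},{"dp": [0.002,-0.002,0.086],"rot": [0.001,0,-0.001],"jaw": -0.2},{"dp": [0.002,-0.002,0.086],"rot": [0.001,0,-0.001],"jaw": -0.2},{"dp": [0.002,-0.002,0.086],"rot": [0.001,0,-0.001],"jaw": -0.2}]'

```text
t: 26.6
tcp_pos: [530.9, -17.6, 98.6]
tool_rot: [[0.034, 0.999, 0.001], [0.999, -0.034, 0.0], [0.0, 0.001, -1.0]]
contact_force: [-0.4, 0.5, -1.5]
width: 42.5
```

```bash
python3 - <<'E'
from h import *
for i in range(3):
    T,o=pose(); print(o['t'],o['tcp_pos'],np.degrees(np.arctan2(T[1,0],T[0,0])),T[2],o['contact_force'])
    imaging.snapshot('side')
go([530.6,-17.7,98],tool(88.04,0))
for n in ['stamp_foot','stamp_box']:
    print(n,[(np.round(q['point'],1).tolist(),round(q['conf'],2)) for q in imaging.landmark_of('side',n)[:2]])
E
```

```text
26.6 [530.884 -17.59   98.562] 88.06962557570863 [ 0.     0.001 -1.    98.562] [-0.429  0.463 -1.462]
26.65 [530.811 -17.622  98.485] 88.06834654498985 [ 0.     0.    -1.    98.485] [ 0.107  0.396 -2.656]
26.7 [530.739 -17.638  98.387] 88.06513411860237 [ 0.     0.    -1.    98.387] [-0.093  0.823 -1.949]
dp [-0.    -0.     0.001] rot [ 0. -0.  0.]
stamp_foot [([530.1, -13.2, 9.7], 0.74)]
stamp_box [([528.5, -16.3, 2.8], 0.8)]
```

Request:
arm_command --increments '[{"dp": [0,0,0.004],"rot": [0,0,0],"jaw": -0.2},{"dp": [0,0,0.008],"rot": [0,0,0],"jaw": -0.2},{"dp": [0,0,0.011],"rot": [0,0,0],"jaw": -0.2},{"dp": [0,0,0.014],"rot": [0,0,0],"jaw": -0.2},{"dp": [0,0,0.014],"rot": [0,0,0],"jaw": -0.2},{"dp": [0,0,0.014],"rot": [0,0,0],"jaw": -0.2}]'

```text
t: 27.45
tcp_pos: [530.9, -17.6, 91.7]
tool_rot: [[0.034, 0.999, 0.001], [0.999, -0.034, 0.0], [0.0, 0.001, -1.0]]
contact_force: [-1.0, -1.0, 1.5]
width: 42.8
```

Request:
arm_command --increments '[{"dp": [0,0,0.004],"rot": [0,0,0],"jaw": -0.2},{"dp": [0,0,0.008],"rot": [0,0,0],"jaw": -0.2},{"dp": [0,0,0.012],"rot": [0,0,0],"jaw": -0.2},{"dp": [0,0,0.0155],"rot": [0,0,0],"jaw": -0.2},{"dp": [0,0,0.0165],"rot": [0,0,0],"jaw": -0.2},{"dp": [0,0,0.0165],"rot": [0,0,0],"jaw": -0.2}]'

```text
t: 28.05
tcp_pos: [531.4, -17.6, 84.4]
tool_rot: [[0.034, 0.999, 0.001], [0.999, -0.034, 0.001], [0.001, 0.001, -1.0]]
contact_force: [-2.2, -0.4, 8.4]
width: 43.1
```

```bash
python3 - <<'E'
from h import *
T,o=pose(); print(o['t'],o['tcp_pos'],o['contact_force'],o['torque'],o['joint_pos'])
E
```

```text
28.05 [531.361 -17.61   84.378] [-2.241 -0.362  8.402] [-0.01   0.679  0.03 ] [-0.349  0.163  0.364  1.901 -0.066  1.088  1.577]
```

Request:
arm_command --increments '[{"dp": [0,0,0.002],"rot": [0,0,0],"jaw": -0.2},{"dp": [0,0,0.003],"rot": [0,0,0],"jaw": -0.2},{"dp": [0,0,0.003],"rot": [0,0,0],"jaw": -0.2}]'

```text
t: 28.35
tcp_pos: [531.9, -17.6, 84.1]
tool_rot: [[0.034, 0.999, 0.003], [0.999, -0.034, 0.001], [0.001, 0.003, -1.0]]
contact_force: [-3.6, 0.9, 9.2]
width: 43.3
```

Request:
arm_command --increments '[{"dp": [0,-0.002,0.003],"rot": [0.002,0,0],"jaw": -0.2},{"dp": [0,-0.002,0.004],"rot": [0.002,0,0],"jaw": -0.2},{"dp": [0,-0.002,0.004],"rot": [0.002,0,0],"jaw": -0.2}]'

```text
t: 28.65
tcp_pos: [531.9, -17.7, 84.0]
tool_rot: [[0.034, 0.999, 0.002], [0.999, -0.034, 0.002], [0.002, 0.002, -1.0]]
contact_force: [-4.0, 0.1, 13.3]
width: 42.7
```

```bash
python3 - <<'E'
from h import *
T,o=pose(); print(o['t'],o['tcp_pos'],T[:3,2],o['contact_force'],o['torque'])
E
```

```text
28.65 [531.924 -17.663  84.045] [ 0.002  0.002 -1.   ] [-4.033  0.085 13.274] [-0.083  0.985 -0.034]
```

Request:
arm_command --increments '[{"dp": [0,-0.001,0.004],"rot": [0.001,0,0],"jaw": -0.2},{"dp": [0,-0.001,0.004],"rot": [0.001,0,0],"jaw": -0.2},{"dp": [0,-0.001,0.004],"rot": [0.001,0,0],"jaw": -0.2},{"dp": [0,-0.001,0.004],"rot": [0.001,0,0],"jaw": -0.2},{"dp": [0,-0.001,0.004],"rot": [0.001,0,0],"jaw": -0.2},{"dp": [0,-0.001,0.004],"rot": [0.001,0,0],"jaw": -0.2},{"dp": [0,-0.001,0.004],"rot": [0.001,0,0],"jaw": -0.2}]'

```text
t: 29.35
tcp_pos: [532.4, -17.7, 84.1]
tool_rot: [[0.034, 0.999, 0.002], [0.999, -0.034, 0.002], [0.002, 0.002, -1.0]]
contact_force: [-4.7, 0.5, 13.2]
width: 42.8
```

Request:
arm_command --increments '[{"dp": [0,0,0],"rot": [0,0,0],"jaw": -0.2},{"dp": [0,0,-0.005],"rot": [0,0,0],"jaw": -0.2},{"dp": [0,0,-0.01],"rot": [0,0,0],"jaw": -0.2},{"dp": [0,0,-0.015],"rot": [0,0,0],"jaw": -0.2},{"dp": [0,0,-0.022],"rot": [0,0,0],"jaw": -0.2},{"dp": [0,0,-0.035],"rot": [0,0,0],"jaw": -0.2},{"dp": [0,0,-0.06],"rot": [0,0,0],"jaw": -0.2},{"dp": [0,0,-0.12],"rot": [0,0,0],"jaw": -0.2},{"dp": [0,0,-0.2],"rot": [0,0,0],"jaw": -0.2},{"dp": [0,0,-0.27],"rot": [0,0,0],"jaw": -0.2},{"dp": [0,0,-0.29],"rot": [0,0,0],"jaw": -0.2},{"dp": [0,0,-0.29],"rot": [0,0,0],"jaw": -0.2},{"dp": [0,0,-0.29],"rot": [0,0,0],"jaw": -0.2}]'

```text
t: 30.65
tcp_pos: [531.2, -17.9, 227.6]
tool_rot: [[0.034, 0.999, 0.0], [0.999, -0.034, 0.002], [0.002, -0.0, -1.0]]
contact_force: [-0.1, 0.6, -2.4]
width: 43.1
```

```bash
python3 - <<'E'
from box import *
s,o=wrist(); T,o=pose(); print(o['t'],o['tcp_pos'],T[:3,2],o['contact_force'])
W=cloud(s); P=(W-T[:3,3])@T[:3,:3]
for lo,hi in ((20,24),(36,44)):
    m=(abs(P[...,0])<45)&(P[...,1]<25)&(P[...,1]>-45)&(P[...,2]>lo)&(P[...,2]<hi); q=P[m]
    print(lo,hi,len(q),[np.round(np.percentile(q[:,0],k),1) for k in (0.5,99.5)],[np.round(np.percentile(q[:,1],k),1) for k in (0.5,2,50,98)])
E
```

```text
30.7 [530.869 -17.951 227.067] [-0.001  0.002 -1.   ] [ 0.416  0.612 -2.953]
20 24 805 [np.float64(-32.5), np.float64(31.2)] [np.float64(-20.2), np.float64(-20.1), np.float64(-16.0), np.float64(7.0)]
36 44 1351 [np.float64(-38.6), np.float64(37.2)] [np.float64(-24.2), np.float64(-24.1), np.float64(-19.1), np.float64(12.5)]
```

Request:
arm_command --increments '[{"dp": [-0.03,0.001,0],"rot": [0,0,0],"jaw": -0.2},{"dp": [-0.09,0.003,0],"rot": [0,0,0],"jaw": -0.2},{"dp": [-0.16,0.006,0],"rot": [0,0,0],"jaw": -0.2},{"dp": [-0.21,0.008,0],"rot": [0,0,0],"jaw": -0.2},{"dp": [-0.224,0.008,0],"rot": [0,0,0],"jaw": -0.2},{"dp": [-0.224,0.008,0],"rot": [0,0,0],"jaw": -0.2},{"dp": [-0.224,0.008,0],"rot": [0,0,0],"jaw": -0.2}]'

```text
t: 31.4
tcp_pos: [530.8, -128.8, 226.0]
tool_rot: [[0.033, 0.999, -0.003], [0.999, -0.033, 0.003], [0.003, -0.003, -1.0]]
contact_force: [1.2, 1.4, -1.8]
width: 42.9
```

```bash
python3 - <<'E'
from box import *
s,o=wrist(); T,o=pose(); print(o['t'],o['tcp_pos'])
a=cv2.resize(s['frame'][125:200,290:420][...,::-1],None,fx=6,fy=6,interpolation=cv2.INTER_CUBIC)
cv2.imwrite('pics/10.png',a)
W=cloud(s)
for n in ['free_bay','tray']:
    print(n,[(np.round(q['point'],1).tolist(),round(q['conf'],2)) for q in imaging.landmark_of('wrist',n)[:2]])
for q in imaging.masks_of('wrist','tray')[:2]:
    Q=W[q['region']]; Q=Q[np.isfinite(Q[:,2])&(Q[:,2]<22)]; print(len(Q),cv2.minAreaRect(Q[:,:2].astype(np.float32)),np.percentile(Q[:,2],[5,50,95]))
    F=Q[Q[:,2]>14]; 
go([523,-284,200],tool(78,0))
E
```

```text
31.45 [ 531.028 -128.364  226.238]
free_bay [([523.9, -284.0, 7.0], 0.96)]
tray [([579.8, -302.0, -3.8], 0.76)]
9644 ((551.5593872070312, -295.3885498046875), (131.88079833984375, 175.81430053710938), 77.60971069335938) [ 5.122  6.771 19.313]
dp [-0.311 -0.007  0.053] rot [-0.001 -0.001  0.119]
```

View pics/10.png

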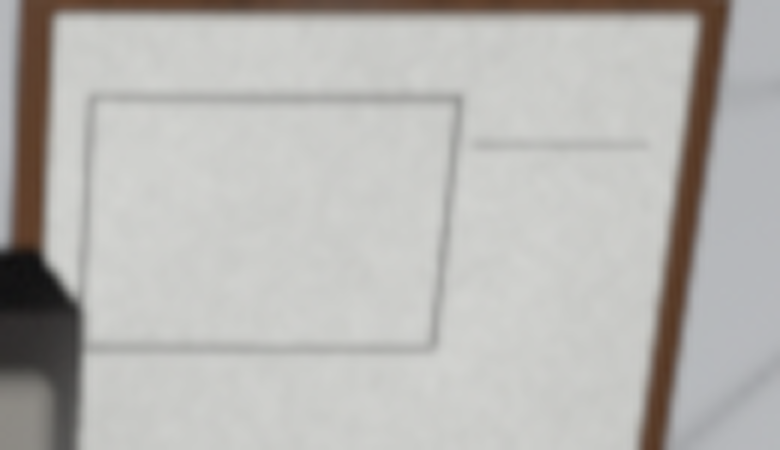

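No print shows in the picture: the ruled box at (90,95)–(460,350) still looks empty. Before moving on I'll check whether the grip slipped in the pads, and whether there is any faint mark.

```bash
python3 - <<'E'
from box import *
s,o=wrist(); T,o=pose(); print(o['t'],o['tcp_pos'])
z=np.load('w9.npz'); s0={k:z[k] for k in z.files}; 
for S,TT in ((s0,s0['tool']),(s,T)):
    P=(cloud(S)-TT[:3,3])@TT[:3,:3]
    m=(abs(P[...,0])<40)&(P[...,1]<10)&(P[...,1]>-35)
    for y0,y1,lo,hi in ((-14,0,-40,-15),(-20,-16.5,10,32),(-24,-21,32,50)):
        q=P[m&(P[...,1]>y0)&(P[...,1]<y1)&(P[...,2]>lo)&(P[...,2]<hi)]; print(y0,len(q),np.median(q[:,2]) if len(q) else '')
    r=boxfit(S,(530.4,-18,-.033)); print(r[:3])
    C=np.linalg.inv(S['T']); X,Y=np.meshgrid(np.linspace(-35,35,141),np.linspace(-48,48,193),indexing='ij')
    c,n=np.cos(r[2]),np.sin(r[2]); Q=np.stack([r[0]+c*X-n*Y,r[1]+n*X+c*Y,0*X+5],-1)@C[:3,:3].T+C[:3,3]
    u=(Q@S['K'].T); u=(u[...,:2]/u[...,2:]).astype(np.float32)
    I=cv2.remap(cv2.cvtColor(S['frame'],cv2.COLOR_RGB2GRAY),u[...,0],u[...,1],cv2.INTER_LINEAR).astype(float)
    print('inner mean/std',I[20:120,30:160].mean(),I[20:120,30:160].std())
E
```

```text
31.65 [ 531.255 -128.816  226.794]
-14 2091 -26.297434934964517
-20 452 20.860318052413234
-24 349 39.42664644231211
(np.float64(530.3464929788842), np.float64(-17.976730564694062), np.float64(-0.032481682378217615))
inner mean/std 204.75084615384614 1.55063239437502
-14 2114 -26.164715610832744
-20 451 21.055880754250026
-24 366 39.47520807244449
(np.float64(530.4976741382582), np.float64(-18.119711654063437), np.float64(-0.03248300891963705))
inner mean/std 204.80584615384615 1.543919978304667
```

Same stamp position in the pads before and after, so no slip. At the stop the force was about 15.5 N against a 10 N spring, so the press was complete. The print simply doesn't seem to be drawn. On to the tray.

```bash
python3 - <<'E'
from h import *
go([524,-285,160],tool(77.8,0))
E
```

```text
dp [-0.313 -0.004  0.133] rot [-0.001 -0.001  0.121]
```

Request:
arm_command --increments '[{"dp": [-0.03,0,0],"rot": [0,0,0.03],"jaw": -0.2},{"dp": [-0.1,0,0.01],"rot": [0,0,0.06],"jaw": -0.2},{"dp": [-0.18,-0.002,0.03],"rot": [0,0,0.09],"jaw": -0.2},{"dp": [-0.25,-0.003,0.06],"rot": [-0.001,-0.001,0.121],"jaw": -0.2},{"dp": [-0.3,-0.004,0.1],"rot": [-0.001,-0.001,0.121],"jaw": -0.2},{"dp": [-0.313,-0.004,0.125],"rot": [-0.001,-0.001,0.121],"jaw": -0.2},{"dp": [-0.313,-0.004,0.133],"rot": [-0.001,-0.001,0.121],"jaw": -0.2},{"dp": [-0.313,-0.004,0.133],"rot": [-0.001,-0.001,0.121],"jaw": -0.2},{"dp": [-0.313,-0.004,0.133],"rot": [-0.001,-0.001,0.121],"jaw": -0.2}]'

```text
t: 32.55
tcp_pos: [525.3, -283.5, 160.7]
tool_rot: [[0.21, 0.978, 0.001], [0.978, -0.21, 0.001], [0.001, 0.001, -1.0]]
contact_force: [0.7, -0.5, -2.5]
width: 42.9
```

```bash
python3 - <<'E'
from h import *
s,o=wrist(); print(o['t'],o['tcp_pos'],o['joint_pos'])
W=cloud(s); T,_=pose(); 
# rim points near: express in tray frame guess
a=np.radians(-12.2); e=np.array([[np.cos(a),np.sin(a)],[-np.sin(a),np.cos(a)]])
L=(W[...,:2]-[524,-285])@e.T; m=(W[...,2]>15)&(W[...,2]<23)&(abs(L[...,0])<70)&(abs(L[...,1])<75)
for k,(lo,hi) in {'x-':(-70,-45),'y+':(40,75),'y-':(-75,-40)}.items():
    ax=0 if k[0]=='x' else 1; q=L[m&(L[...,ax]>lo)&(L[...,ax]<hi)&(abs(L[...,1-ax])<35)]; print(k,len(q),np.percentile(q[:,ax],[5,50,95]) if len(q) else '')
print([(np.round(q['point'],1).tolist(),round(q['conf'],2)) for q in imaging.landmark_of('wrist','free_bay')[:2]])
go([524,-285,95],tool(77.8,0))
E
```

```text
32.55 [ 525.297 -283.541  160.706] [-0.047  0.254  0.589  1.665 -0.148  1.267  1.931]
x- 295 [-57.237 -55.139 -52.908]
y+ 226 [55.43  57.723 59.899]
y- 276 [-59.21  -56.604 -54.613]
[([523.5, -284.9, 4.3], 0.64)]
dp [-0.003 -0.002  0.132] rot [ 0.001 -0.001  0.001]
```

Request:
arm_command --increments '[{"dp": [-0.002,-0.001,0.03],"rot": [0.001,-0.001,0.001],"jaw": -0.2},{"dp": [-0.002,-0.001,0.07],"rot": [0.001,-0.001,0.001],"jaw": -0.2},{"dp": [-0.002,-0.001,0.1],"rot": [0.001,-0.001,0.001],"jaw": -0.2},{"dp": [-0.002,-0.001,0.12],"rot": [0.001,-0.001,0.001],"jaw": -0.2},{"dp": [-0.002,-0.001,0.128],"rot": [0.001,-0.001,0.001],"jaw": -0.2},{"dp": [-0.002,-0.001,0.132],"rot": [0.001,-0.001,0.001],"jaw": -0.2},{"dp": [-0.002,-0.001,0.132],"rot": [0.001,-0.001,0.001],"jaw": -0.2},{"dp": [-0.002,-0.001,0.134],"rot": [0.001,-0.001,0.001],"jaw": -0.2},{"dp": [-0.002,-0.001,0.134],"rot": [0.001,-0.001,0.001],"jaw": -0.2}]'

```text
t: 33.55
tcp_pos: [525.0, -285.0, 94.5]
tool_rot: [[0.211, 0.977, 0.001], [0.977, -0.211, -0.001], [-0.001, 0.001, -1.0]]
contact_force: [-0.4, -0.6, -2.4]
width: 42.8
```

Request:
arm_command --increments '[{"dp": [0,0,0.002],"rot": [0,0,0],"jaw": -0.2},{"dp": [0,0,0.004],"rot": [0,0,0],"jaw": -0.2},{"dp": [0,0,0.004],"rot": [0,0,0],"jaw": -0.2},{"dp": [0,0,0.004],"rot": [0,0,0],"jaw": -0.2}]'

```text
t: 33.95
tcp_pos: [525.0, -285.0, 92.5]
tool_rot: [[0.211, 0.977, 0.001], [0.977, -0.211, -0.001], [-0.001, 0.001, -1.0]]
contact_force: [-0.2, 0.2, -2.6]
width: 42.6
```

Request:
arm_command --increments '[{"dp": [0,0,0],"rot": [0,0,0],"jaw": 0.2},{"dp": [0,0,0],"rot": [0,0,0],"jaw": 0.6},{"dp": [0,0,0],"rot": [0,0,0],"jaw": 1},{"dp": [0,0,0],"rot": [0,0,0],"jaw": 1},{"dp": [0,0,0],"rot": [0,0,0],"jaw": 1},{"dp": [0,0,0],"rot": [0,0,0],"jaw": 1},{"dp": [0,0,-0.04],"rot": [0,0,0],"jaw": 1},{"dp": [0,0,-0.12],"rot": [0,0,0],"jaw": 1},{"dp": [0,0,-0.21],"rot": [0,0,0],"jaw": 1},{"dp": [0,0,-0.3],"rot": [0,0,0],"jaw": 1},{"dp": [0,0,-0.36],"rot": [0,0,0],"jaw": 1},{"dp": [0,0,-0.38],"rot": [0,0,0],"jaw": 1},{"dp": [0,0,-0.38],"rot": [0,0,0],"jaw": 1}]'

```text
t: 35.25
tcp_pos: [525.4, -285.2, 283.7]
tool_rot: [[0.211, 0.977, 0.003], [0.977, -0.211, -0.002], [-0.001, 0.004, -1.0]]
contact_force: [-0.7, 1.2, 0.1]
width: 86.9
```

```bash
python3 - <<'E'
from h import *
s,o,Q=fit(); print(o['t'],o['tcp_pos'])
for lo,hi in ((110,122),(40,55)):
    q=Q[(Q[:,2]>lo)&(Q[:,2]<hi)]; print(lo,hi,len(q),cv2.minAreaRect(q[:,:2].astype(np.float32)) if len(q)>5 else '')
t=imaging.snapshot('scene')
for n in ['vial','jar','pen','round_stamp']: print(n,[(np.round(q['point']).tolist(),round(q['conf'],2)) for q in imaging.landmark_of('scene',n)[:2]])
cv2.imwrite('pics/11.png',cv2.resize(t['frame'][...,::-1],(800,600)))
E
```

```text
35.25 2024 [  6.426  19.344  53.215  72.048 117.399 119.083 119.786]
35.25 [ 525.445 -285.18   283.694]
110 122 826 ((523.4998168945312, -285.0179748535156), (43.4023551940918, 30.445236206054688), 78.09700012207031)
40 55 452 ((524.7776489257812, -285.53375244140625), (75.84827423095703, 48.18326950073242), 77.73180389404297)
vial [([561.0, 468.0, 2.0], 0.81)]
jar [([494.0, -479.0, 0.0], 0.79)]
pen [([641.0, 14.0, 5.0], 0.53)]
round_stamp [([637.0, -306.0, 1.0], 0.97)]
```

View pics/11.png

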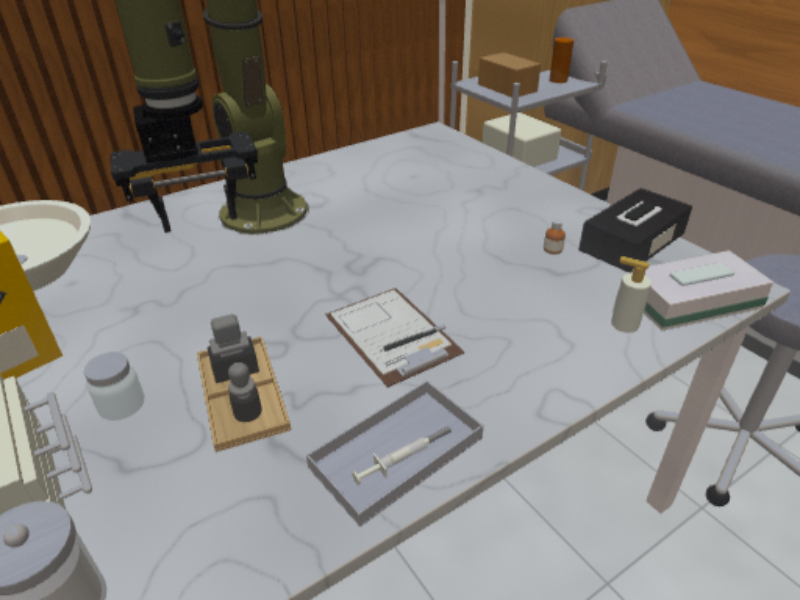

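The stamp stands in the free bay (px (232,350)), with the round stamp, pen, vial and jar where they were.

```bash
python3 -c "
from cell import bot
print(bot.sign_off())"
```

```text
the job is handed in; nothing more can be done
None
```

The stamp was stood on its foot, pressed in the ruled box and put away in the tray, and the job is handed in at about 35 s. **No ink mark shows in the camera picture of the box afterwards**, so the print itself is unconfirmed.

- **Standing it up:** The arm could not tilt far enough at the stamp's first position. I carried it about 150 mm outwards, still lying, then stood it on its foot, let go, and took it again by the grip from above.
- **Press:** Before contact the stamp was aligned to the measured box to about 1 mm, and the yaw agreed to about 0.1°. The grip went down about 8 mm to its stop, at about 15 N against the 10 N spring. It was held down for about 1 s and then lifted straight up. The position in the pads was the same before and after, so it did not slip.
- **Sideways drift:** Under load the tool drifted about 1.5 mm towards the head of the form, with about 4–5 N side force. I cannot rule out a small shift or smear.
- **Joint limits:** Joint readings sat on their limits a few times, up to 0.003 rad over.
- **Final check:** The stamp stands upright in the empty bay, about 1 mm from its centre and square to the tray. The round stamp, pen, vial and jar read where they were at the start, within the measuring error, and the gripper is open and clear.

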